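Clamp a blank in a ratchet screw press

ROBOT

A 6-joint arm with a two-finger parallel gripper is mounted at the origin on a cart in front of the work surface, level with it; the furniture and walls round the work are solid. World frame = base frame: x ahead of the robot, y to its left, z up, the work surface at z = 0. Lengths are in m, angles in rad, forces in N, time in s.
With the tool pointing down it reaches from about 0.25 to 0.725 m from the base axis. Payload 4 kg.
Tool frame: the origin (TCP) lies at the very end of the fingers, on their centre line; the grasp point (between the pads) lies 19 mm behind it; z points along the fingers, y is the direction in which the jaws open and shut (so a half turn about z gives the same grasp; the last joint's range is limited). The gripper opens to 85 mm and grips with 20 to 120 N. Pads are 22 mm wide; open, the fingers measure 114 mm over their backs; the gripper's body (76 mm by 85 mm) begins 54 mm behind the grasp point. The pads swing forward as they close: fully open they stand 13 mm farther back than shut.
Start: joints at [1.181, 0.241, 0.005, 1.335, 0, 1.571], TCP at [0.19, 0.462, 0.231] pointing down, gripper open.
Joint ranges: [-2.72, 2.72], [-1.05, 1.87], [-1.09, 1.28], [-1.99, 2.15], [-1.42, 1.44], [-3.14, 3.14]. Speed limits (rad/s): [2.79, 2.79, 3.14, 3.14, 3.14, 3.14].

INTERFACE

Orientations are given as a unit quaternion [x, y, z, w].
In Python, from workcell import bot, camera gives the robot as it stands. The module is installed in compiled form; this text tells all that it offers.
- The arm moves only by the tool send_rows, never from a script. Its argument "deltas" is a list of rows, each an object with "grip": the opening, from 0 (shut) to 1 (fully open); "translation": the shift along the tool's x, y, z in m, a list of three; "twist": the turn, a rotation vector about the tool's x, y, z in degrees, a list of three. A call has 1 to 5 rows; each row is the pose to reach, as a shift and turn from the pose measured when the call began, along the tool's axes at that moment; what a row does not reach only later rows make up. A row lasts 1/8 s, in which the tool goes at most 62.5 mm and 10.7 degrees, less where a joint would pass 70% of its speed; a pose out of reach is approached as far as the arm can. A call with a gripper value outside its range is refused whole. The fingers move at their own pace and stop on an object; the grip force is fixed at half the most. Time passes only in rows, so rows that repeat a pose let the fingers close. It gives the time, the measured TCP pose, the force and the opening at its end, in the units of the state.
- bot.get_obs(): the state, without advancing time (a new reading comes with each control period).
- camera(name): name is "scene" or "top" or "wrist"; returns a dict with "color" (384x512x3 uint8, blue, green, red), "intrinsics" (3x3 intrinsics, pixels), "xyz" and "rotation" of the camera in the world. Camera axes: x right, y down, z forward; pixel columns grow to the right and rows downward; lengths in m; the calibration is good to about 2 mm. The wrist camera is an equidistant fisheye: a pixel r from the principal point sees the ray r / f radians off the axis. A picture is of the moment at which its call begins. There is no depth.
- bot.job_done(): hands the job in, once; it reports no verdict.
The state is a dict: "clock": time; "joint_pos": joint angles; "joint_vel": joint speeds; "tau": joint torques, N m; "eef_pos": TCP position; "tool_rot": TCP orientation; "ft_force": force on the tool from outside, world axes, zero at the start; "ft_torque": the same for the moment, N m; "grip_width": finger opening in m.
Only numpy, scipy, OpenCV 4.12 (cv2) and the standard library are available. Lean on these libraries where they do the work, as an engineer would, in place of code of your own. Each camera call takes 0.05 s, during which the arm holds its last target.

TASK

The brass blank lies loose under the pad of the small ratchet screw press. Flip the press's direction pawl over to tightening (its upright tab must lean to the side towards which the handle turns clockwise seen from above), then swing the handle back and forth until the pad clamps the blank firmly: stop when the tightening stroke takes about 11 N at the handle's grip, never more than 13.5 N, and let go. Leave the blank where it lies and do not disturb the other tools.

Things in the scene. Friction and masses are not known exactly. Their poses are not given: they have to be found in the camera images.
- press: Fixed ratchet screw press. Base 70 x 100 x 14 mm; two 15 mm columns at y = +-39 mm; grey bridge 34 x 98 mm, z 85 to 104 mm; above it a wheel with 16 round teeth (36 mm radius, z 110 to 123 mm) and the handle. Origin: centre of the base's underside, on the upright screw axis, z up. At mid swing the handle points along the press's -x. A 14 mm threaded rod stands on the axis, top at most z 177 mm.
- handle (a joint): Handle angle, rad, clockwise seen from above positive, between stops at -0.65 and +0.65; 0 = it points along the press's -x. Clockwise is the tightening direction. It stays where it is left (0.12 N m of friction, 1 N at the grip).
- grip_mid (a point): Middle of the handle's black upright grip: round, 22 mm in diameter, from z 135 to 183 mm above the table, this point at z 163 mm. It stands 125 mm from the screw axis on the end of the handle's bar (15 mm wide, top at z 134 mm) and turns freely about its own upright axis.
- pawl (a joint): Pawl angle on the handle, rad, clockwise from above positive, -0.45 to 0.45. An over-centre spring snaps it to one side; it rests at 0.2 to 0.45 (nose on a tooth or between two). Negative (as at the start): the handle loosens, driving the wheel anticlockwise, and clicks freely clockwise. Positive: it tightens, driving clockwise, and clicks freely anticlockwise. Its pin is 58 mm from the axis.
- pawl_tab (a point): High on the pawl's upright thumb tab: dark steel, 10 mm (along the bar) x 9 mm, z 136 to 172 mm, this point at z 160 mm. It stands 24 mm outward of the pawl's pin, 80 to 82 mm from the screw axis, between axis and grip. Pushed sideways by 2 to 3 N it snaps over, 10 to 20 mm across the bar, and leans to the side the handle then drives to. Pushing on moves the handle. The pawl's arms reach z 142 mm.
- screw_axis (a point): Point on the vertical screw axis about which wheel and handle turn, at the top face of the handle's hub (z = 134.5 mm).
- pad_face (a point): Centre of the underside of the round pressure pad (20 mm in diameter), on the screw axis. It goes down 5 mm for each radian the wheel turns clockwise, up when anticlockwise, and starts some 5 to 12 mm above the blank. A full tightening stroke gains two or three teeth of 0.393 rad (22.5 degrees).
- pad: The pad (origin: centre of its underside) on a stiff spring, 75 N/mm: past touching, each 0.1 rad of tightening adds up to 37 N of clamping and 1.5 N at the grip. Tightening force at the grip, moving slowly: 5.8 N running free, 7.8 N at 50 N of clamping, 11 N at 120 N, 14.5 N at 220 N. A return stroke takes 1 to 5 N and may lose 10 to 50 N of clamping; the screw otherwise holds 140 N.
- blank: The plain brass blank lying on the press's base under the pad, 32 x 50 x 10 mm; origin at the centre of its underside.
- blank_mid (a point): Centre of the brass blank, 5 mm above its underside, 19 mm above the table.
- file: Bystander: hand file with a wooden handle, 17 x 192 x 17 mm. Leave it alone.
- stone: Bystander: abrasive block, 30 x 62 x 16 mm. Leave it alone.
Things that resemble listed ones, but are neither listed nor needed, are in the scene too. Leave any black look-alike of the blank alone.

How it is judged:
On the way, in this order (a step that is already met when the one before it is completed fails the run):
1. the direction pawl is flipped over to tightening (value of joint pawl above 0.1 rad), for 0.2 s.
2. the pad comes down on the blank and clamps it with more than 50 N (contact force between pad and blank above 50 N), for 0.2 s.
At the end, for the whole second after the job is handed in: The pad clamps the blank with more than 50 N (about 7.8 N at the grip on the tightening stroke), the pawl still leans to tightening (over 0.1 rad), the blank lies within 8 mm of where it lay, and blank and handle are at rest (contact force between pad and blank above 50 N and value of joint pawl above 0.1 rad and distance of blank_mid from where it was at the start of the episode below 0.008 m and linear speed of blank below 0.01 m/s and velocity of joint handle between -0.05 and 0.05 rad/s); the robot touches nothing.
It fails at once if the blank is crushed: the pad presses it with more than 220 N (over 14.5 N at the grip) (contact force between pad and blank above 220 N).
It fails at once if the blank is dragged more than 8 mm (distance of blank_mid from where it was at the start of the episode above 0.008 m).
It fails at once if a bystander is pushed more than 20 mm (distance of any of file, stone from where it was at the start of the episode above 0.02 m).
It also fails if it takes over 72 s, if anything falls off the work surface, if the arm or the gripper's body presses on something with over 40 N, if the wrist force passes 120 N, or if a joint passes its speed limit or range.

## Working session

There is one attempt and no reset: what is moved stays moved. The work goes in short steps, Python scripts to look and compute and a tool call to move; the robot and the scene stay as the last step left them, time stands still between calls to the robot, and variables do not carry over. Pictures are saved under pics/ and viewed, and the job is handed in when it is done.

Besides the shell and the picture viewer there is one more tool, called after "Emit:" as a command line: name --argument value ..., lists and objects as JSON in quotes. send_rows: Moves the arm, as the interface text tells. Its arguments: {"type":"object","properties":{"deltas":{"type":"array","items":{"type":"object","properties":{"grip":{"type":"number"},"translation":{"type":"array","items":{"type":"number"}},"twist":{"type":"array","items":{"type":"number"}}}}}},"required":["deltas"]}

```bash
mkdir -p pics
python3 - <<'E'
from workcell import bot, camera
import cv2, numpy as np, json, pickle
o=bot.get_obs(); print({k:np.round(v,4).tolist() for k,v in o.items()})
for n in ("scene","top","wrist"):
    c=camera(n); cv2.imwrite(f"pics/{n}0.png",c["color"]); pickle.dump(c,open(f"{n}0.pkl","wb"))
    print(n,np.round(c["intrinsics"],1).tolist(),np.round(c["xyz"],3),np.round(c["rotation"],3).tolist())
E
```

```text
{'clock': 0.0, 'joint_pos': [1.181, 0.2414, 0.0037, 1.3352, 0.0, 1.5707], 'joint_vel': [-0.0004, -0.0018, -0.0004, 0.0016, 0.0001, -0.0021], 'tau': [-0.0016, -37.2318, 25.2408, 0.0168, -0.0002, 0.0], 'eef_pos': [0.1898, 0.4619, 0.2304], 'tool_rot': [0.1936, 0.9811, -0.001, -0.0002], 'ft_force': [-0.1505, -0.2323, -0.2091], 'ft_torque': [-0.017, -0.0326, 0.0403], 'grip_width': 0.0855}
scene [[426.3, 0.0, 251.6], [0.0, 426.3, 184.1], [0.0, 0.0, 1.0]] [-0.115 -0.22   0.544] [0.764, -0.411, 0.225, -0.445]
top [[409.4, 0.0, 257.6], [0.0, 409.4, 182.6], [0.0, 0.0, 1.0]] [0.365 0.226 0.979] [0.715, -0.696, 0.059, -0.04]
wrist [[297.3, 0.0, 259.7], [0.0, 297.3, 189.5], [0.0, 0.0, 1.0]] [0.125 0.49  0.373] [0.822, 0.551, 0.078, 0.117]
```

View pics/scene0.png

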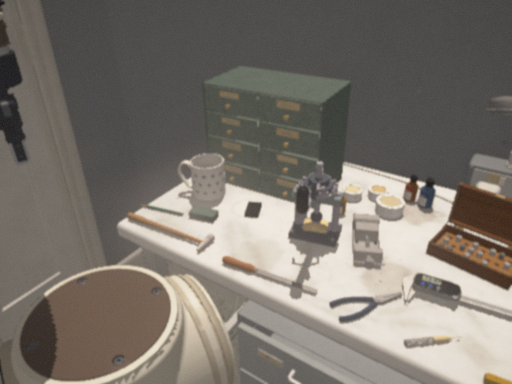

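View pics/top0.png

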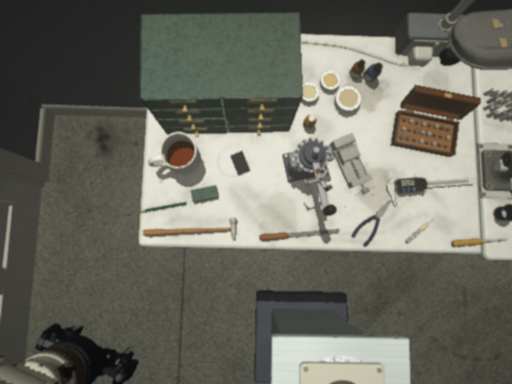

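View pics/wrist0.png

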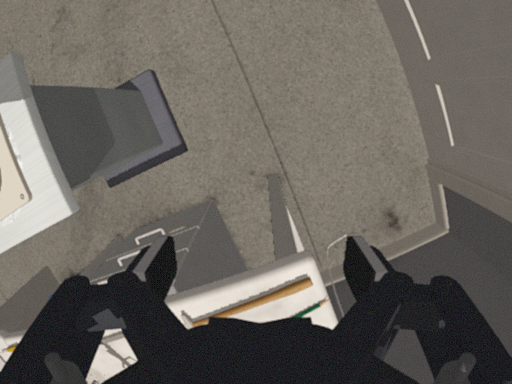

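```bash
cat > h.py <<'E'
import numpy as np, cv2, pickle
from scipy.spatial.transform import Rotation as R
def ray(c,uv):
    K=c["intrinsics"]; d=np.array([(uv[0]-K[0,2])/K[0,0],(uv[1]-K[1,2])/K[1,1],1.])
    q=np.array(c["rotation"]); M=R.from_quat(q) if q.size==4 else R.from_matrix(q)
    return np.array(c["xyz"]),M.apply(d)
def plane(c,uv,z):
    o,d=ray(c,uv); return o+d*(z-o[2])/d[2]
def proj(c,p,fish=False):
    q=np.array(c["rotation"]); M=R.from_quat(q)
    v=M.inv().apply(np.array(p)-np.array(c["xyz"])); K=c["intrinsics"]
    if fish:
        th=np.arctan2(np.hypot(v[0],v[1]),v[2]); n=np.hypot(v[0],v[1])
        return np.array([K[0,2]+K[0,0]*th*v[0]/n,K[1,2]+K[1,1]*th*v[1]/n])
    return np.array([K[0,0]*v[0]/v[2]+K[0,2],K[1,1]*v[1]/v[2]+K[1,2]])
E
python3 - <<'E'
from h import *
c=pickle.load(open("top0.pkl","rb")); im=c["color"]
cv2.imwrite("pics/topcrop.png",cv2.resize(im[120:230,265:385],None,fx=6,fy=5.4,interpolation=cv2.INTER_CUBIC)[:600])
s=pickle.load(open("scene0.pkl","rb")); im=s["color"]
cv2.imwrite("pics/scenecrop.png",cv2.resize(im[150:250,275:395],None,fx=6,fy=6,interpolation=cv2.INTER_CUBIC))
for uv in [(142,245),(478,250)]: print(plane(c,uv,0))
E
```

```text
[0.3471823  0.46878068 0.        ]
[ 0.35452767 -0.33142657  0.        ]
```

View pics/topcrop.png

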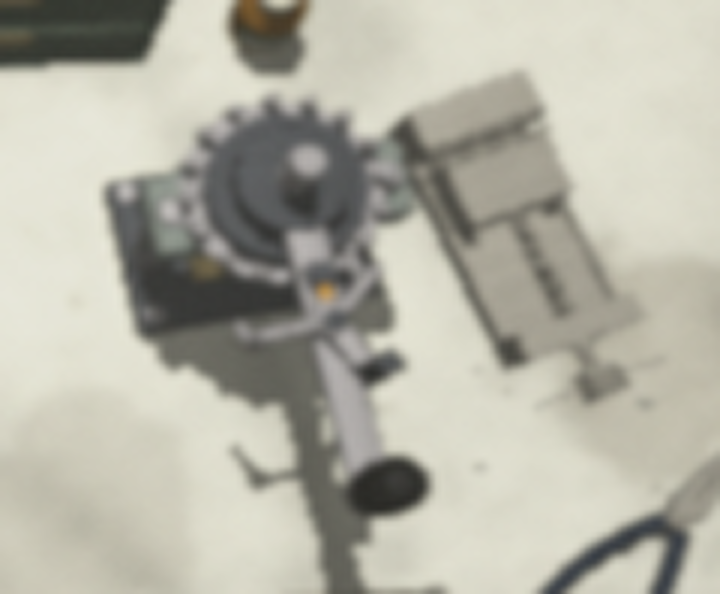

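View pics/scenecrop.png

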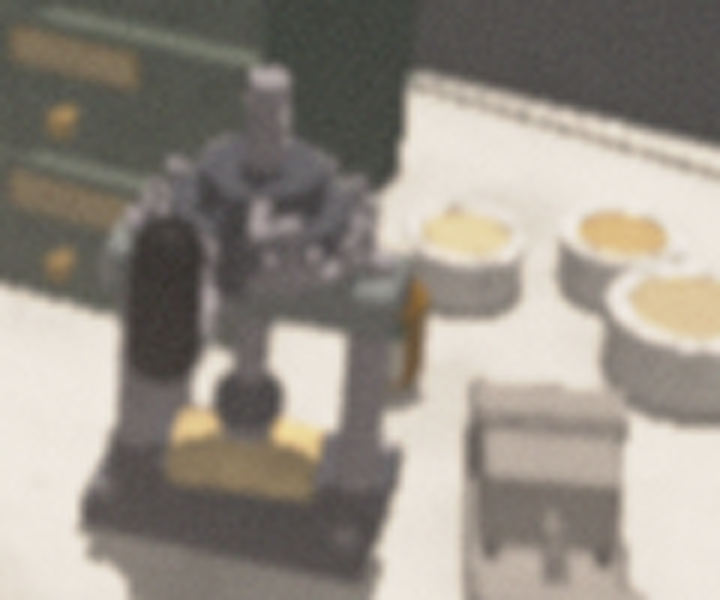

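Run:
```python
from h import *
from scipy.optimize import least_squares
c=pickle.load(open("top0.pkl","rb")); s=pickle.load(open("scene0.pkl","rb"))
T=lambda x,y:(265+(x+.5)/6-.5,120+(y+.5)/5.4-.5)
S=lambda x,y:(275+(x+.5)/6-.5,150+(y+.5)/6-.5)
def tri(a,b):
    o,d=ray(c,a);p,e=ray(s,b)
    A=np.stack([d,-e],1);t=np.linalg.lstsq(A,p-o,rcond=None)[0]
    x,y=o+d*t[0],p+e*t[1]; return (x+y)/2,np.linalg.norm(x-y)
print("rodtop",tri(T(308,158),S(270,75)))
g=plane(c,T(388,483),.183); print("grip",g)
print("griptri",tri(T(388,483),S(165,228)))
print("tab",plane(c,T(385,365),.172))
for z in (.165,.17,.177): print("rod",z,plane(c,T(308,158),z))
print("base",plane(c,T(115,185),.014),plane(c,T(147,333),.014))
print("wheel", plane(c,T(283,187),.123))
print("blank scene right-bot etc")
for p in [(165,480),(310,500),(325,435),(190,410)]: print(plane(s,S(*p),.024))
```

```text
rodtop (array([0.55259316, 0.08737755, 0.1670661 ]), np.float64(0.0024427592333077157))
grip [0.42869471 0.06439507 0.183     ]
griptri (array([0.43047126, 0.06146967, 0.17980049]), np.float64(0.005350848551982614))
tab [0.47326473 0.06315855 0.172     ]
rod 0.165 [0.55236217 0.08807525 0.165     ]
rod 0.17 [0.55121078 0.08892454 0.17      ]
rod 0.177 [0.54959883 0.09011354 0.177     ]
base [0.57241968 0.14020024 0.014     ] [0.50607655 0.12641092 0.014     ]
wheel [0.55000578 0.08984838 0.123     ]
blank scene right-bot etc
[0.51916775 0.09973597 0.024     ]
[0.53521731 0.05348311 0.024     ]
[0.57208729 0.06541734 0.024     ]
[0.56055414 0.11206195 0.024     ]
```

```bash
cat >> h.py <<'E'
def delta(o,pos,yaw_y):
    """tool pointing down, tool y at world angle yaw_y(deg) -> translation, twist in tool axes"""
    M=R.from_quat(o["tool_rot"]); a=np.radians(yaw_y)
    y=np.array([np.cos(a),np.sin(a),0]);z=np.array([0,0,-1.]);x=np.cross(y,z)
    W=R.from_matrix(np.stack([x,y,z],1))
    return np.round(M.inv().apply(np.array(pos)-np.array(o["eef_pos"])),4).tolist(),np.round((M.inv()*W).as_rotvec(degrees=True),2).tolist()
E
python3 - <<'E'
from h import *; from workcell import bot
o=bot.get_obs(); print(delta(o,[.481,.024,.25],101.5)); print(delta(o,[.481,.024,.25],-78.5))
E
```

```text
([-0.4358, -0.2946, -0.0189], [-0.09, -0.03, -33.83])
([-0.4358, -0.2946, -0.0189], [-0.03, 0.12, 146.17])
```

Emit:
send_rows --deltas '[{"grip":0,"translation":[-0.05,-0.03,-0.019],"twist":[0,0,-10]},{"grip":0,"translation":[-0.1,-0.067,-0.019],"twist":[0,0,-20]},{"grip":0,"translation":[-0.15,-0.1,-0.019],"twist":[0,0,-30]},{"grip":0,"translation":[-0.2,-0.135,-0.019],"twist":[0,0,-34]},{"grip":0,"translation":[-0.25,-0.17,-0.019],"twist":[0,0,-34]}]'

```text
clock: 0.78
eef_pos: [0.3519, 0.2162, 0.2498]
tool_rot: [-0.102, 0.995, -0.001, -0.0]
ft_force: [1.4, 0.8, 0.4]
grip_width: 0.0001
```

Run:
```python
from h import *; from workcell import bot
o=bot.get_obs(); print({k:np.round(o[k],3).tolist() for k in('clock','joint_pos','eef_pos','tool_rot','grip_width')});print(delta(o,[.481,.024,.25],101.5))
```

```text
{'clock': 0.775, 'joint_pos': [0.552, 0.061, -0.161, 1.35, -0.001, 0.347], 'eef_pos': [0.352, 0.216, 0.25], 'tool_rot': [-0.102, 0.995, -0.001, -0.0], 'grip_width': 0.0}
([-0.0872, -0.2145, 0.0], [-0.07, -0.04, 0.24])
```

Emit:
send_rows --deltas '[{"grip":0,"translation":[-0.02,-0.054,0],"twist":[0,0,0]},{"grip":0,"translation":[-0.042,-0.105,0],"twist":[0,0,0]},{"grip":0,"translation":[-0.065,-0.16,0],"twist":[0,0,0]},{"grip":0,"translation":[-0.087,-0.214,0],"twist":[0,0,0]},{"grip":0,"translation":[-0.087,-0.214,0],"twist":[0,0,0]}]'

```text
clock: 1.4
eef_pos: [0.4821, 0.0212, 0.2492]
tool_rot: [-0.099, 0.995, -0.001, -0.001]
ft_force: [-0.6, 0.8, -0.1]
grip_width: -0.0003
```

Run:
```python
from h import *; from workcell import bot,camera
o=bot.get_obs(); print({k:np.round(o[k],3).tolist() for k in('clock','joint_pos','eef_pos','tool_rot','ft_force')})
for n in("wrist","top"):
    c=camera(n); pickle.dump(c,open(n+"1.pkl","wb")); cv2.imwrite(f"pics/{n}1.png",c["color"])
c=pickle.load(open("wrist1.pkl","rb"))
for n,p in dict(grip=[.4287,.0644,.183],tab=[.473,.063,.172],rod=[.551,.088,.167],tcp=o["eef_pos"]).items(): print(n,proj(c,p,True).round(1))
```

```text
{'clock': 1.4, 'joint_pos': [0.045, 0.2, -0.001, 1.371, -0.002, -0.153], 'eef_pos': [0.482, 0.021, 0.249], 'tool_rot': [-0.099, 0.995, -0.001, -0.001], 'ft_force': [-0.632, 0.84, -0.102]}
grip [332.6 143.2]
tab [313.7 195.9]
rod [316.5 279.8]
tcp [258.6 240.4]
```

View pics/wrist1.png

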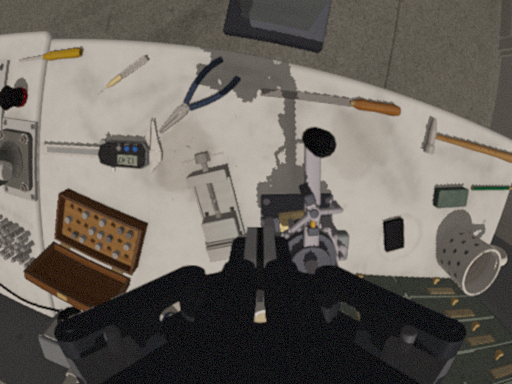

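Run:
```python
from h import *
im=cv2.imread("pics/wrist1.png"); cv2.imwrite("pics/w1c.png",cv2.resize(im[120:290,230:370],None,fx=4,fy=3.5,interpolation=cv2.INTER_CUBIC))
im=cv2.imread("pics/top1.png"); cv2.imwrite("pics/t1c.png",cv2.resize(im[120:240,250:400],None,fx=5,fy=5,interpolation=cv2.INTER_CUBIC))
```

```text
(no output)
```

View pics/w1c.png

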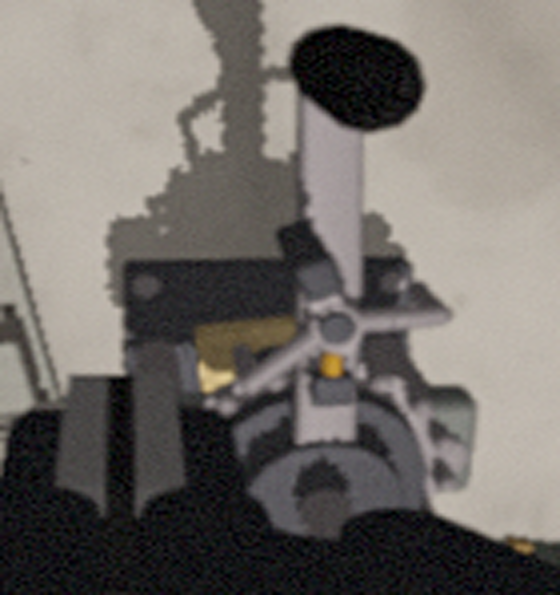

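View pics/t1c.png

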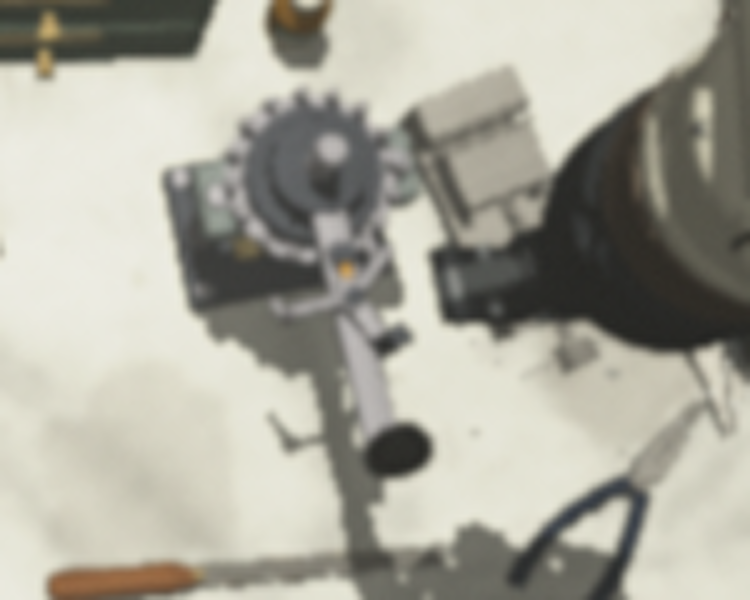

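Run:
```python
from h import *; from workcell import bot,camera
o=bot.get_obs(); print({k:np.round(o[k],3).tolist() for k in('clock','joint_vel','eef_pos','tool_rot','ft_force')})
c=camera("wrist"); pickle.dump(c,open("wrist2.pkl","wb")); cv2.imwrite("pics/wrist2.png",c["color"])
t=pickle.load(open("top1.pkl","rb"))
print(c["xyz"],c["rotation"])
for n,p in dict(grip=[.4287,.0644,.183],tab=[.473,.063,.172],rod=[.551,.088,.167],tcp=o["eef_pos"]).items(): print(n,proj(c,p,True).round(1))
for n,uv,z in [("filehandle end",(250+50/5,120+582/5),.008),("black plate c",(240,162),.005),("base corner",(250+197/5,120+308/5),.014),("pliers tip",(250+515/5,120+580/5),.005)]:
    P=plane(t,uv,z); print(n,P.round(3),proj(c,P,True).round(1))
```

```text
{'clock': 1.5, 'joint_vel': [0.04, -0.019, -0.013, -0.001, 0.001, 0.0], 'eef_pos': [0.48, 0.024, 0.249], 'tool_rot': [-0.101, 0.995, -0.0, -0.001], 'ft_force': [-0.759, 1.021, 0.244]}
[0.41221659 0.01067245 0.39236807] [0.62553071 0.76760382 0.10798787 0.08851176]
grip [328.4 145.1]
tab [309.6 197.6]
rod [312.4 281.2]
tcp [258.6 240.4]
filehandle end [0.374 0.193 0.008] [395.5 111.4]
black plate c [0.551 0.245 0.005] [391.1 234.4]
base corner [0.505 0.126 0.014] [329.2 193.4]
pliers tip [ 0.38  -0.029  0.005] [234.9  76.5]
```

View pics/wrist2.png

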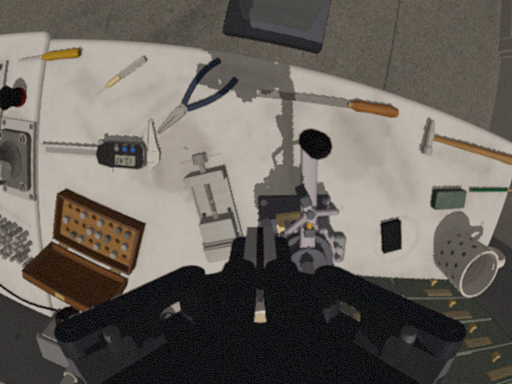

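```bash
cat >> h.py <<'E'
def fray(c,uv):
    K=c["intrinsics"]; a=(uv[0]-K[0,2])/K[0,0]; b=(uv[1]-K[1,2])/K[1,1]; th=np.hypot(a,b)
    d=np.array([np.sin(th)*a/th,np.sin(th)*b/th,np.cos(th)])
    return np.array(c["xyz"]),R.from_quat(c["rotation"]).apply(d)
def tri(*rays):
    A=sum(np.eye(3)-np.outer(d,d)/(d@d) for o,d in rays); b=sum((np.eye(3)-np.outer(d,d)/(d@d))@o for o,d in rays)
    x=np.linalg.solve(A,b); return x,[np.linalg.norm(np.cross(x-o,d))/np.linalg.norm(d) for o,d in rays]
E
python3 - <<'E'
from h import *
c=pickle.load(open("wrist2.pkl","rb")); t=pickle.load(open("top0.pkl","rb"))
print(tri(fray(c,(315,144)),ray(t,(329.6,209.4))))
for z in (.15,.163,.183):
    o,d=fray(c,(315,144)); print(z,o+d*(z-o[2])/d[2], plane(t,(329.6,209.4),z))
for x,y in [(329.6,209.4)]: print(t["color"][200:220,320:340].sum(2)//3)
cv2.imwrite("pics/w2c.png",cv2.resize(c["color"][120:290,230:370],None,fx=4,fy=3.5,interpolation=cv2.INTER_CUBIC))
E
```

```text
(array([0.43087758, 0.05918919, 0.16106534]), [np.float64(0.0011331342362821079), np.float64(0.001133134236282278)])
0.15 [0.43296184 0.06151259 0.15      ] [0.43061825 0.0569647  0.15      ]
0.163 [0.43184912 0.05878566 0.163     ] [0.42958765 0.05962069 0.163     ]
0.183 [0.43013724 0.05459037 0.183     ] [0.42800212 0.06370683 0.183     ]
[[153 146 166 173 172 169 164 166 181 202 211 211 212 212 212 213 213 213
  214 215]
 [137 133 160 174 172 170 166 164 176 199 209 210 211 212 212 213 213 214
  213 214]
 [112 119 153 172 172 171 167 165 175 197 208 209 209 213 214 214 212 213
  214 214]
 [102 117 149 169 174 171 167 164 167 183 191 192 195 204 210 214 214 213
  213 213]
 [109 128 148 167 173 169 159 150 141 135 133 133 145 169 196 210 213 213
  212 212]
 [122 146 150 163 169 154 128 110  95  78  70  70  81 110 154 192 210 213
  212 210]
 [134 163 155 156 151 121  86  66  57  50  51  51  52  65 100 152 191 208
  210 209]
 [138 169 157 138 112  80  55  47  46  50  54  55  53  51  63 103 160 198
  209 208]
 [129 158 146 110  75  52  43  43  46  53  58  58  55  50  51  76 139 192
  
[... 244 characters left out ...]
 149 194
  209 208]
 [ 98  96  83  62  46  42  40  43  44  44  46  44  45  49  71 123 178 204
  210 210]
 [ 98  98  89  71  51  44  41  41  42  41  44  47  58  84 121 165 198 210
  211 211]
 [ 98  99  95  83  66  54  50  51  52  57  67  86 113 145 177 199 211 214
  213 214]
 [ 98  99  99  95  87  76  83 102 112 119 132 150 176 195 206 212 213 216
  215 215]
 [ 97  98 100 101  97  96 121 162 181 184 188 195 203 209 211 212 214 215
  216 216]
 [ 97  98  99 100  99 103 135 184 203 206 207 207 208 208 210 212 214 216
  216 216]
 [ 96  98  98  98  98 101 135 184 204 206 206 206 206 207 209 212 213 215
  215 216]
 [ 95  96  97  98 100 105 136 181 201 203 203 203 204 206 208 211 213 214
  215 215]]
```

View pics/w2c.png

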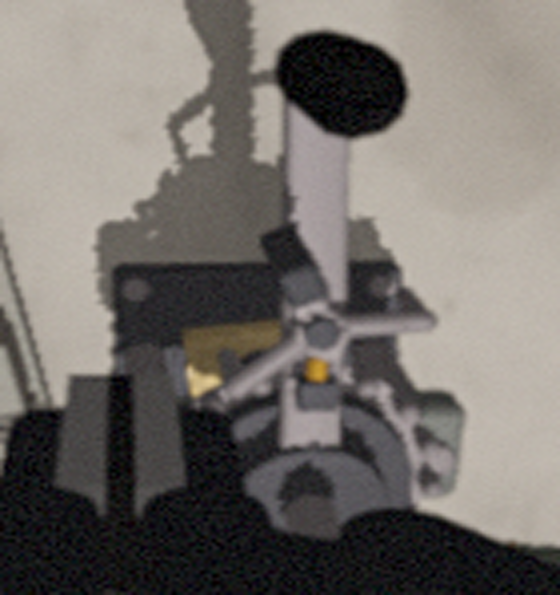

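Run:
```python
from h import *
c=pickle.load(open("wrist2.pkl","rb")); t=pickle.load(open("top0.pkl","rb"))
T=lambda x,y:(265+(x+.5)/6-.5,120+(y+.5)/5.4-.5)
W=lambda x,y:(230+(x+.5)/4-.5,120+(y+.5)/3.5-.5)
print("tab",tri(fray(c,W(293,262)),ray(t,T(383,366))))
print("tab top wrist",[ (lambda o,d:o+d*(.172-o[2])/d[2])(*fray(c,W(280,243)))])
print("pin",tri(fray(c,W(322,333)),ray(t,T(330,318))))
# bar edges in wrist at z .134
for p in [(288,130),(349,140),(291,200),(346,240)]:
    o,d=fray(c,W(*p)); print("bar",(o+d*(.134-o[2])/d[2]).round(4))
for p in [(345,340),(318,340),(350,460),(383,445)]: print("barTop",plane(t,T(*p),.134).round(4))
```

```text
tab (array([0.47535226, 0.06054755, 0.15641264]), [np.float64(0.00041126656095096903), np.float64(0.0004112665609511133)])
tab top wrist [array([0.46779534, 0.05358098, 0.172     ])]
pin (array([0.49630715, 0.07550691, 0.14070302]), [np.float64(0.0011921914665248673), np.float64(0.0011921914665248524)])
bar [0.4481 0.0558 0.134 ]
bar [0.4476 0.0699 0.134 ]
bar [0.4657 0.0607 0.134 ]
bar [0.4735 0.0758 0.134 ]
barTop [0.4878 0.0695 0.134 ]
barTop [0.4875 0.079  0.134 ]
barTop [0.4411 0.0677 0.134 ]
barTop [0.4472 0.0562 0.134 ]
```

Emit:
send_rows --deltas '[{"grip":0,"translation":[0,0,0.035],"twist":[0,0,0]},{"grip":0,"translation":[0,0,0.07],"twist":[0,0,0]},{"grip":0,"translation":[0,0,0.1],"twist":[0,0,0]},{"grip":0,"translation":[0,0,0.1],"twist":[0,0,0]}]'

```text
clock: 2.05
eef_pos: [0.477, 0.0261, 0.1477]
tool_rot: [-0.104, 0.995, -0.0, -0.004]
ft_force: [0.4, -0.4, -0.1]
grip_width: -0.0002
```

Emit:
send_rows --deltas '[{"grip":0,"translation":[0,0.006,0],"twist":[0,0,0]},{"grip":0,"translation":[0,0.012,0],"twist":[0,0,0]},{"grip":0,"translation":[0,0.016,0],"twist":[0,0,0]},{"grip":0,"translation":[0,0.018,0],"twist":[0,0,0]}]'

```text
clock: 2.55
eef_pos: [0.4736, 0.0438, 0.1484]
tool_rot: [-0.104, 0.995, -0.0, -0.003]
ft_force: [0.5, -1.6, 0.7]
grip_width: 0.0001
```

Emit:
send_rows --deltas '[{"grip":0,"translation":[0,0.003,0],"twist":[0,0,0]},{"grip":0,"translation":[0,0.006,0],"twist":[0,0,0]}]'

```text
clock: 2.8
eef_pos: [0.4724, 0.0499, 0.1485]
tool_rot: [-0.104, 0.995, -0.0, -0.003]
ft_force: [-0.2, -0.7, 1.7]
grip_width: -0.0
```

Emit:
send_rows --deltas '[{"grip":0,"translation":[0,0.003,0],"twist":[0,0,0]},{"grip":0,"translation":[0,0.006,0],"twist":[0,0,0]}]'

```text
clock: 3.05
eef_pos: [0.4712, 0.0556, 0.1484]
tool_rot: [-0.104, 0.995, -0.001, -0.003]
ft_force: [0.1, -1.6, -1.0]
grip_width: 0.0001
```

```bash
cat > look.py <<'E'
import sys
from h import *; from workcell import bot,camera
n=sys.argv[1]
o=bot.get_obs(); print({k:np.round(o[k],3).tolist() for k in('clock','eef_pos','ft_force','grip_width')})
w=camera("wrist"); t=camera("top")
pickle.dump((w,t),open(f"l{n}.pkl","wb"))
a=cv2.resize(w["color"][100:290,170:390],None,fx=1.8,fy=2.9,interpolation=cv2.INTER_CUBIC) 
a=cv2.resize(w["color"][100:290,190:390],None,fx=2.5,fy=2.5,interpolation=cv2.INTER_CUBIC)
b=cv2.resize(t["color"][130:230,275:365],None,fx=3.3,fy=4.75,interpolation=cv2.INTER_CUBIC)
cv2.imwrite(f"pics/l{n}.png",np.hstack([a,b[:475]]))
E
python3 look.py 1
```

```text
{'clock': 3.05, 'eef_pos': [0.471, 0.056, 0.148], 'ft_force': [0.105, -1.577, -0.951], 'grip_width': 0.0}
```

View pics/l1.png

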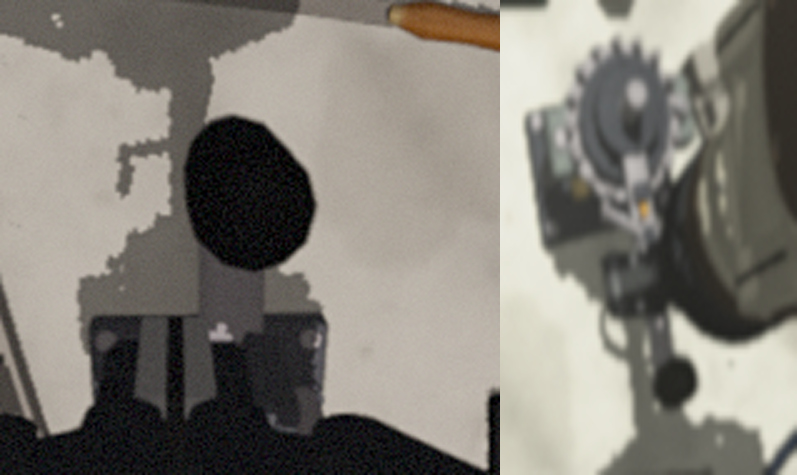

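Emit:
send_rows --deltas '[{"grip":0,"translation":[0,0.003,0],"twist":[0,0,0]},{"grip":0,"translation":[0,0.006,0],"twist":[0,0,0]}]'

```text
clock: 3.4
eef_pos: [0.4698, 0.0621, 0.1484]
tool_rot: [-0.104, 0.995, -0.0, -0.003]
ft_force: [0.5, -0.9, -0.6]
grip_width: -0.0002
```

Emit:
send_rows --deltas '[{"grip":0,"translation":[0,0.003,0],"twist":[0,0,0]},{"grip":0,"translation":[0,0.006,0],"twist":[0,0,0]}]'

```text
clock: 3.65
eef_pos: [0.4684, 0.0682, 0.1484]
tool_rot: [-0.104, 0.995, -0.0, -0.003]
ft_force: [0.9, -1.4, 0.1]
grip_width: -0.0001
```

```bash
python3 look.py 2
```

```text
{'clock': 3.65, 'eef_pos': [0.468, 0.068, 0.148], 'ft_force': [0.884, -1.383, 0.108], 'grip_width': -0.0}
```

View pics/l2.png

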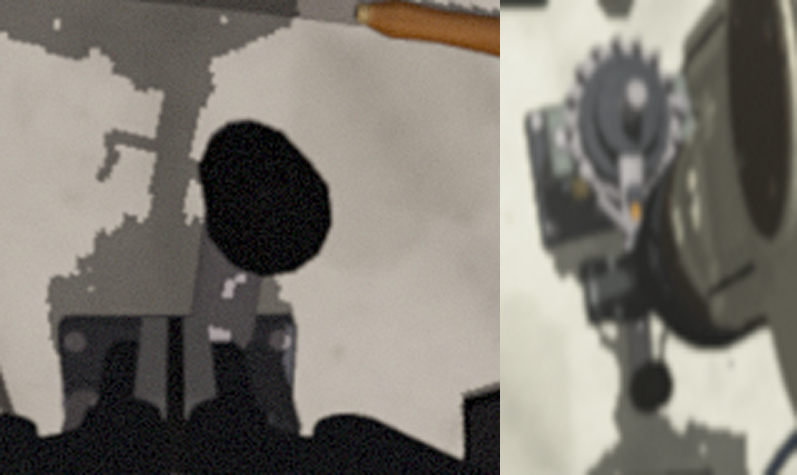

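Run:
```python
from h import *; from workcell import bot
o=bot.get_obs(); 
for i,f in enumerate([.2,.4,.6,.8,1]): print(delta(o,[.468+.0*f,.0685+.0345*f,.148],102-38*f))
```

```text
([-0.001, 0.0069, 0.0004], [0.03, -0.37, 7.56])
([-0.0025, 0.0136, 0.0004], [0.0, -0.37, 15.16])
([-0.0039, 0.0204, 0.0004], [-0.02, -0.37, 22.76])
([-0.0053, 0.0271, 0.0004], [-0.05, -0.37, 30.36])
([-0.0068, 0.0339, 0.0004], [-0.07, -0.37, 37.96])
```

Emit:
send_rows --deltas '[{"grip":0,"translation":[-0.001,0.007,0],"twist":[0,0,7.5]},{"grip":0,"translation":[-0.0025,0.0136,0],"twist":[0,0,15]},{"grip":0,"translation":[-0.004,0.0204,0],"twist":[0,0,22.7]}]'

```text
clock: 4.12
eef_pos: [0.4665, 0.0879, 0.148]
tool_rot: [0.096, 0.995, -0.003, -0.005]
ft_force: [-5.1, -9.1, 3.1]
grip_width: -0.0001
```

```bash
python3 look.py 3
python3 - <<'E'
from h import *; from workcell import bot
o=bot.get_obs(); 
for p,y in [((.468,.096),71.6),((.468,.103),64),((.4702,.1075),64),((.4725,.112),64),((.4745,.1165),64),((.4765,.121),64)]: print(delta(o,[*p,.148],y))
E
```

```text
{'clock': 4.125, 'eef_pos': [0.466, 0.088, 0.148], 'ft_force': [-5.149, -9.05, 3.062], 'grip_width': -0.0}
([-0.0001, 0.0082, -0.0001], [-0.38, -0.49, 7.54])
([0.0012, 0.0151, -0.0001], [-0.41, -0.46, 15.14])
([-0.0001, 0.0199, -0.0002], [-0.41, -0.46, 15.14])
([-0.0015, 0.0248, -0.0002], [-0.41, -0.46, 15.14])
([-0.0026, 0.0295, -0.0002], [-0.41, -0.46, 15.14])
([-0.0037, 0.0343, -0.0003], [-0.41, -0.46, 15.14])
```

View pics/l3.png

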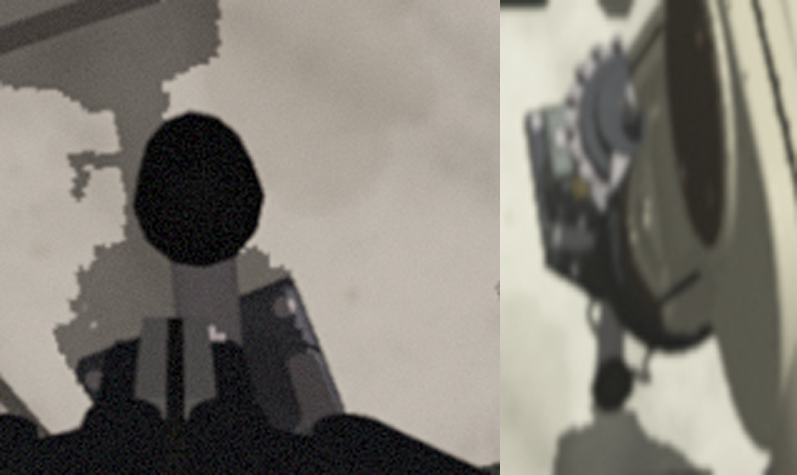

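Emit:
send_rows --deltas '[{"grip":0,"translation":[0,-0.015,0],"twist":[0,0,0]},{"grip":0,"translation":[0,-0.03,0],"twist":[0,0,0]},{"grip":0,"translation":[0,-0.03,-0.05],"twist":[0,0,0]},{"grip":0,"translation":[0,-0.07,-0.1],"twist":[0,0,0]},{"grip":0.4,"translation":[0,-0.07,-0.1],"twist":[0,0,0]}]'

```text
clock: 4.85
eef_pos: [0.4563, 0.0175, 0.2526]
tool_rot: [0.096, 0.995, -0.002, -0.0]
ft_force: [0.2, 0.4, 0.2]
grip_width: 0.0172
```

```bash
python3 look.py 4
```

```text
{'clock': 4.85, 'eef_pos': [0.456, 0.018, 0.253], 'ft_force': [0.176, 0.373, 0.211], 'grip_width': 0.017}
```

View pics/l4.png

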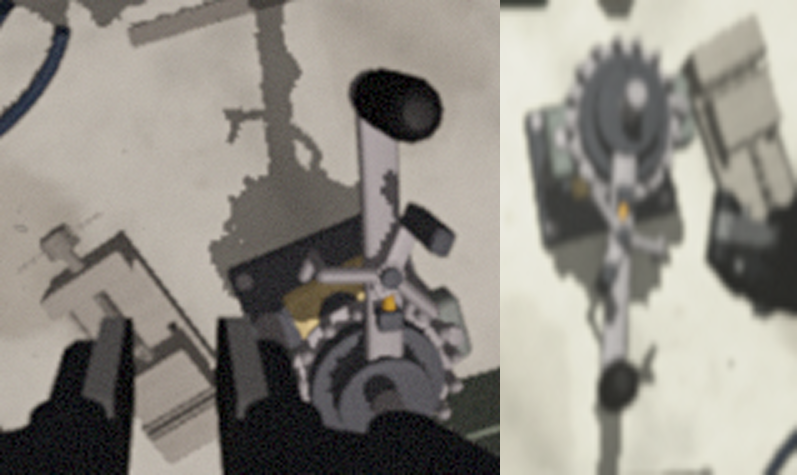

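Run:
```python
from h import *; from workcell import bot
w,t=pickle.load(open("l4.pkl","rb"))
im=t["color"][195:225,298:330].max(2)<80; v,u=np.nonzero(im); 
n,l,s,ce=cv2.connectedComponentsWithStats(im.astype(np.uint8)); i=1+np.argmax(s[1:,4]); print(s[i],ce[i]+[298,195])
uv=ce[i]+[298,195]
im=w["color"][115:165,320:380].max(2)<75
n,l,s,ce=cv2.connectedComponentsWithStats(im.astype(np.uint8)); i=1+np.argmax(s[1:,4]); print(s[i],ce[i]+[320,115]); uw=ce[i]+[320,115]
print(tri(ray(t,uv),fray(w,uw)), plane(t,uv,.16))
g=plane(t,uv,.16); A=np.array([.552,.0885]); d=g[:2]-A; print(np.hypot(*d), np.arctan2(-d[1],-d[0]))
```

```text
[ 7 11 12 11 93] [310.19354839 210.95698925]
[ 10  13  37  29 782] [348.37084399 141.35677749]
(array([0.42713761, 0.09776985, 0.15948062]), [np.float64(0.0014761318847046107), np.float64(0.00147613188470467)]) [0.42565599 0.09820017 0.16      ]
0.12671583179530296 -0.07662555042670469
```

```bash
cat >> h.py <<'E'
A=np.array([.552,.0885])
def arc(o,phis,z=.144,r=.125):
    for f in phis:
        print(f, *delta(o,[A[0]-r*np.cos(f),A[1]+r*np.sin(f),z],90-np.degrees(f)))
E
python3 - <<'E'
from h import *; from workcell import bot
o=bot.get_obs(); arc(o,[.077],.25)
E
```

```text
0.077 [0.0417, 0.0728, -0.0012] [-0.27, -0.42, -6.56]
```

Emit:
send_rows --deltas '[{"grip":0.42,"translation":[0.021,0.036,0],"twist":[0,0,-3]},{"grip":0.42,"translation":[0.042,0.073,0],"twist":[0,0,-6.5]},{"grip":0.42,"translation":[0.042,0.073,0],"twist":[0,0,-6.5]},{"grip":0.42,"translation":[0.042,0.073,0],"twist":[0,0,-6.5]}]'

```text
clock: 5.45
eef_pos: [0.4266, 0.0984, 0.2477]
tool_rot: [0.039, 0.999, -0.002, -0.005]
ft_force: [-0.7, -0.7, 0.3]
grip_width: 0.036
```

```bash
python3 look.py 5;python3 - <<'E'
from h import *; from workcell import bot
o=bot.get_obs(); arc(o,[.077],.144)
E
```

```text
{'clock': 5.45, 'eef_pos': [0.427, 0.098, 0.248], 'ft_force': [-0.701, -0.74, 0.287], 'grip_width': 0.036}
0.077 [-0.0012, 0.0008, 0.1041] [-0.28, -0.5, -0.11]
```

View pics/l5.png

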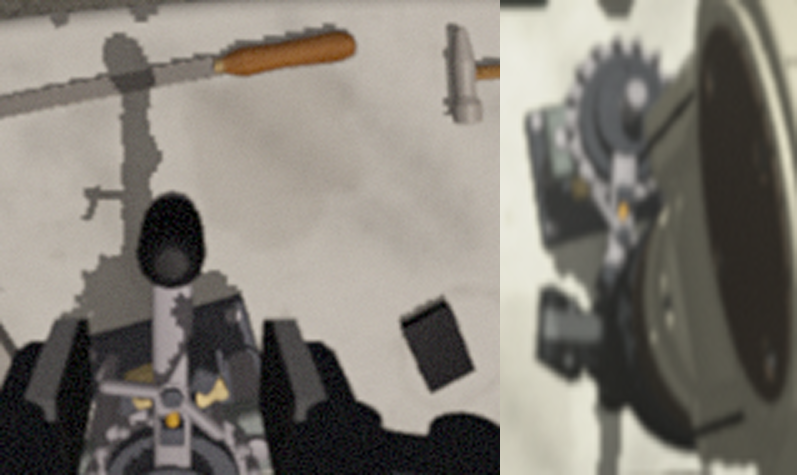

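Emit:
send_rows --deltas '[{"grip":0.42,"translation":[-0.001,0,0.035],"twist":[0,0,0]},{"grip":0.42,"translation":[-0.001,0,0.07],"twist":[0,0,0]},{"grip":0.42,"translation":[-0.001,0,0.103],"twist":[0,0,0]},{"grip":0.38,"translation":[-0.001,0,0.103],"twist":[0,0,0]}]'

```text
clock: 6.05
eef_pos: [0.425, 0.096, 0.1428]
tool_rot: [0.04, 0.999, -0.003, -0.008]
ft_force: [0.5, 0.3, 0.4]
grip_width: 0.0326
```

```bash
python3 look.py 6;python3 - <<'E'
from h import *; from workcell import bot
o=bot.get_obs(); print(np.round(o["ft_force"],2)); arc(o,[.077-.1*k for k in range(1,10)],.145)
E
```

```text
{'clock': 6.05, 'eef_pos': [0.425, 0.096, 0.143], 'ft_force': [0.473, 0.333, 0.444], 'grip_width': 0.033}
[ 0.68 -0.33  0.63]
-0.023000000000000007 [-0.0003, -0.0113, 0.0008] [-0.25, -0.5, -5.91]
-0.12300000000000001 [-0.0022, -0.0236, 0.0008] [-0.22, -0.51, -11.64]
-0.22300000000000003 [-0.0054, -0.0357, 0.0009] [-0.2, -0.52, -17.37]
-0.323 [-0.0097, -0.0474, 0.0009] [-0.17, -0.53, -23.1]
-0.423 [-0.0152, -0.0587, 0.0009] [-0.15, -0.54, -28.83]
-0.5230000000000001 [-0.0217, -0.0693, 0.0009] [-0.12, -0.55, -34.56]
-0.6230000000000001 [-0.0293, -0.0792, 0.0009] [-0.09, -0.56, -40.29]
-0.7230000000000001 [-0.0379, -0.0883, 0.0008] [-0.07, -0.57, -46.02]
-0.8230000000000001 [-0.0473, -0.0965, 0.0008] [-0.04, -0.58, -51.75]
```

View pics/l6.png

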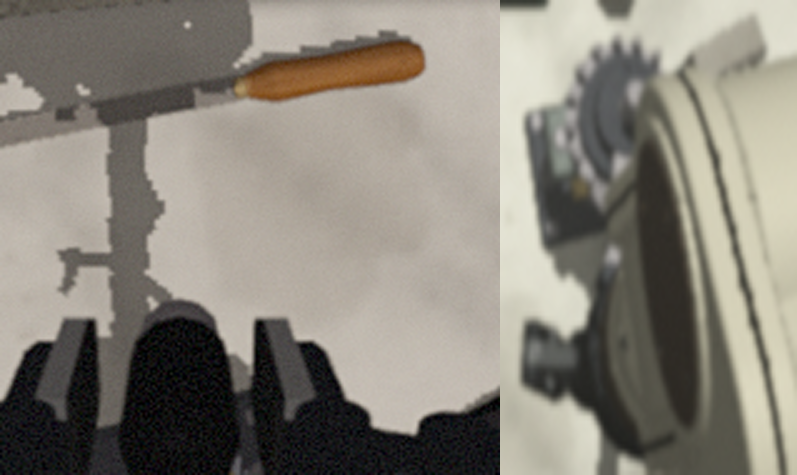

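Emit:
send_rows --deltas '[{"grip":0.34,"translation":[0,-0.0113,0],"twist":[0,0,-5.9]},{"grip":0.34,"translation":[-0.0022,-0.0236,0],"twist":[0,0,-11.6]},{"grip":0.34,"translation":[-0.0054,-0.0357,0],"twist":[0,0,-17.4]},{"grip":0.34,"translation":[-0.0097,-0.0474,0.0],"twist":[0,0,-23.1]},{"grip":0.34,"translation":[-0.0152,-0.0587,0.0],"twist":[0,0,-28.8]}]'

```text
clock: 6.78
eef_pos: [0.4394, 0.037, 0.1478]
tool_rot: [-0.211, 0.977, -0.001, -0.003]
ft_force: [0.7, 1.3, -0.6]
grip_width: 0.0288
```

```bash
cat > st.py <<'E'
import sys
from h import *; from workcell import bot
o=bot.get_obs(); p=o["eef_pos"]; d=p[:2]-A; f=np.arctan2(d[1],-d[0]); t=np.array([np.sin(f),np.cos(f)])
F=np.array(o["ft_force"]); print("phi",round(f,3),"r",round(np.hypot(*d),4),"z",round(p[2],4),"Ft",round(F[:2]@t,2),"Fr",round(F[:2]@(d/np.hypot(*d)),2),"w",round(o["grip_width"],4),"t",o["clock"])
if len(sys.argv)>1: arc(o,[float(x) for x in sys.argv[1:]],.146)
E
python3 st.py -.52 -.61 -.7 -.78 -.82
```

```text
phi -0.429 r 0.1239 z 0.1478 Ft 0.89 Fr -1.12 w 0.0288 t 6.775
-0.52 [0.0006, -0.0114, 0.0018] [-0.01, -0.37, -5.41]
-0.61 [-0.001, -0.0225, 0.0018] [0.01, -0.37, -10.57]
-0.7 [-0.0036, -0.0334, 0.0018] [0.03, -0.37, -15.73]
-0.78 [-0.0066, -0.043, 0.0018] [0.04, -0.37, -20.31]
-0.82 [-0.0085, -0.0476, 0.0017] [0.05, -0.37, -22.6]
```

Emit:
send_rows --deltas '[{"grip":0.34,"translation":[0.0006,-0.0114,0.001],"twist":[0,0,-5.4]},{"grip":0.34,"translation":[-0.001,-0.0225,0.002],"twist":[0,0,-10.6]},{"grip":0.34,"translation":[-0.0036,-0.0334,0.002],"twist":[0,0,-15.7]},{"grip":0.34,"translation":[-0.0066,-0.043,0.002],"twist":[0,0,-20.3]}]'

```text
clock: 7.28
eef_pos: [0.4646, 0.0002, 0.1478]
tool_rot: [-0.381, 0.925, -0.001, -0.002]
ft_force: [0.2, 1.3, 0.7]
grip_width: 0.0291
```

```bash
python3 st.py -.82 -.86; python3 look.py 7
```

```text
phi -0.791 r 0.1242 z 0.1478 Ft 0.75 Fr -1.11 w 0.0291 t 7.275
-0.82 [0.0007, -0.0037, 0.0019] [0.0, -0.19, -2.18]
-0.86 [0.0004, -0.0087, 0.0019] [0.0, -0.19, -4.47]
{'clock': 7.275, 'eef_pos': [0.465, 0.0, 0.148], 'ft_force': [0.246, 1.314, 0.688], 'grip_width': 0.029}
```

View pics/l7.png

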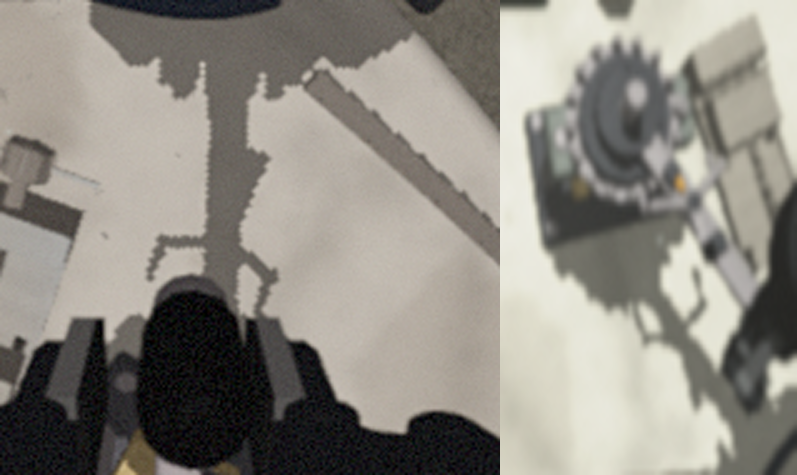

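```bash
python3 st.py -.7 -.6 -.5 -.4 -.3
```

```text
phi -0.796 r 0.1241 z 0.1477 Ft 0.52 Fr -0.2 w 0.0292 t 7.375
-0.7 [0.0005, 0.012, 0.0017] [-0.08, -0.19, 4.48]
-0.6 [-0.0011, 0.0243, 0.0017] [-0.09, -0.19, 10.21]
-0.5 [-0.0039, 0.0365, 0.0016] [-0.09, -0.18, 15.94]
-0.4 [-0.0079, 0.0483, 0.0016] [-0.1, -0.18, 21.67]
-0.3 [-0.0131, 0.0597, 0.0016] [-0.11, -0.17, 27.4]
```

Emit:
send_rows --deltas '[{"grip":0.34,"translation":[0.0005,0.012,0.001],"twist":[0,0,4.5]},{"grip":0.34,"translation":[-0.0011,0.0243,0.0017],"twist":[0,0,10.2]},{"grip":0.34,"translation":[-0.0039,0.0365,0.0017],"twist":[0,0,15.9]},{"grip":0.34,"translation":[-0.0079,0.0483,0.0017],"twist":[0,0,21.7]},{"grip":0.34,"translation":[-0.0131,0.0597,0.0017],"twist":[0,0,27.4]}]'

```text
clock: 8.0
eef_pos: [0.4345, 0.0502, 0.148]
tool_rot: [-0.146, 0.989, -0.004, 0.001]
ft_force: [1.0, -5.9, 2.5]
grip_width: 0.0292
```

```bash
python3 st.py -.2 -.1 0 .1 .2
```

```text
phi -0.315 r 0.1236 z 0.148 Ft -5.91 Fr 0.88 w 0.0292 t 8.0
-0.2 [0.0009, 0.0143, 0.0019] [-0.45, 0.13, 5.37]
-0.1 [-0.0009, 0.0267, 0.0018] [-0.45, 0.15, 11.1]
0.0 [-0.0039, 0.0388, 0.0017] [-0.44, 0.17, 16.83]
0.1 [-0.0081, 0.0506, 0.0016] [-0.43, 0.19, 22.56]
0.2 [-0.0135, 0.0619, 0.0015] [-0.42, 0.22, 28.29]
```

Emit:
send_rows --deltas '[{"grip":0.34,"translation":[0.0009,0.0143,0.001],"twist":[0,0,5.4]},{"grip":0.34,"translation":[-0.0009,0.0267,0.0018],"twist":[0,0,11.1]},{"grip":0.34,"translation":[-0.0039,0.0388,0.0017],"twist":[0,0,16.8]}]'

```text
clock: 8.38
eef_pos: [0.4279, 0.0872, 0.1478]
tool_rot: [0.003, 1.0, -0.005, 0.004]
ft_force: [0.1, -7.0, 3.0]
grip_width: 0.0292
```

```bash
python3 st.py  .08 .16 .24 .32 .4
```

```text
phi -0.01 r 0.1241 z 0.1478 Ft -7.05 Fr -0.01 w 0.0292 t 8.375
0.08 [0.0006, 0.0113, 0.0016] [-0.61, 0.46, 4.26]
0.16 [-0.0005, 0.0212, 0.0015] [-0.59, 0.48, 8.84]
0.24 [-0.0025, 0.031, 0.0014] [-0.57, 0.51, 13.42]
0.32 [-0.0052, 0.0406, 0.0014] [-0.55, 0.53, 18.01]
0.4 [-0.0086, 0.05, 0.0013] [-0.53, 0.55, 22.59]
```

Emit:
send_rows --deltas '[{"grip":0.34,"translation":[0.0005,0.0113,0.001],"twist":[0,0,4.3]},{"grip":0.34,"translation":[-0.0005,0.0212,0.0015],"twist":[0,0,8.8]}]'

```text
clock: 8.62
eef_pos: [0.429, 0.1072, 0.1476]
tool_rot: [0.082, 0.997, -0.007, 0.006]
ft_force: [-0.3, -6.8, 4.0]
grip_width: 0.029
```

```bash
python3 st.py  .24 .32 .38 .42
```

```text
phi 0.151 r 0.1244 z 0.1476 Ft -6.74 Fr -0.69 w 0.029 t 8.625
0.24 [0.0003, 0.0111, 0.0014] [-0.72, 0.73, 4.32]
0.32 [-0.0008, 0.0211, 0.0013] [-0.69, 0.76, 8.9]
0.38 [-0.0022, 0.0284, 0.0012] [-0.66, 0.78, 12.34]
0.42 [-0.0034, 0.0333, 0.0012] [-0.65, 0.79, 14.63]
```

Emit:
send_rows --deltas '[{"grip":0.34,"translation":[0.0003,0.011,0.001],"twist":[0,0,4.3]},{"grip":0.34,"translation":[-0.0008,0.021,0.0013],"twist":[0,0,8.9]}]'

```text
clock: 8.88
eef_pos: [0.4334, 0.1265, 0.1475]
tool_rot: [0.162, 0.987, -0.008, 0.007]
ft_force: [-0.8, -5.5, 4.2]
grip_width: 0.0295
```

```bash
python3 st.py  .34 .37 .4; python3 look.py 8
```

```text
phi 0.31 r 0.1245 z 0.1475 Ft -5.47 Fr -0.89 w 0.0295 t 8.875
0.34 [0.0005, 0.0038, 0.0014] [-0.79, 0.97, 0.84]
0.37 [0.0004, 0.0075, 0.0014] [-0.77, 0.99, 2.56]
0.4 [0.0002, 0.0113, 0.0013] [-0.76, 1.0, 4.28]
{'clock': 8.875, 'eef_pos': [0.433, 0.126, 0.147], 'ft_force': [-0.817, -5.485, 4.174], 'grip_width': 0.029}
```

View pics/l8.png

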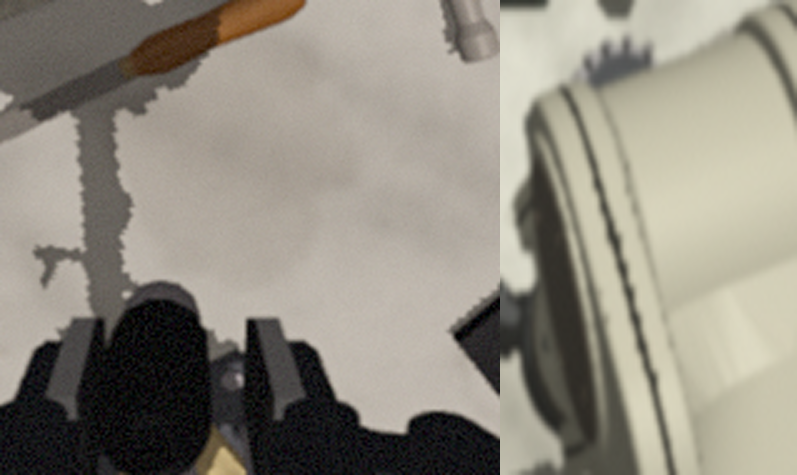

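Emit:
send_rows --deltas '[{"grip":0.34,"translation":[0.0005,0.0055,0.001],"twist":[0.4,-0.4,2.2]},{"grip":0.34,"translation":[0.0004,0.009,0.0014],"twist":[0.7,-0.8,3.2]}]'

```text
clock: 9.22
eef_pos: [0.4364, 0.1353, 0.1469]
tool_rot: [0.188, 0.982, -0.015, 0.014]
ft_force: [-1.5, -5.3, 4.4]
grip_width: 0.029
```

```bash
python3 st.py  .25 .13 .0 -.13 -.26
```

```text
phi 0.385 r 0.1247 z 0.1469 Ft -5.45 Fr -0.61 w 0.029 t 9.225
0.25 [-0.0007, -0.0168, 0.0013] [-1.48, 1.81, -7.34]
0.13 [-0.0035, -0.0315, 0.0017] [-1.59, 1.72, -14.22]
0.0 [-0.0085, -0.047, 0.0023] [-1.7, 1.62, -21.67]
-0.13 [-0.0154, -0.0616, 0.0028] [-1.81, 1.52, -29.11]
-0.26 [-0.0242, -0.0753, 0.0034] [-1.92, 1.4, -36.56]
```

Emit:
send_rows --deltas '[{"grip":0.34,"translation":[-0.0007,-0.0168,0.0013],"twist":[-1.5,1.8,-7.3]},{"grip":0.34,"translation":[-0.0035,-0.0315,0.0017],"twist":[-1.6,1.7,-14.2]},{"grip":0.34,"translation":[-0.0085,-0.047,0.0023],"twist":[-1.7,1.6,-21.7]},{"grip":0.34,"translation":[-0.0154,-0.0616,0.0028],"twist":[-1.8,1.5,-29.1]},{"grip":0.34,"translation":[-0.0242,-0.0753,0.0034],"twist":[-1.9,1.4,-36.6]}]'

```text
clock: 9.85
eef_pos: [0.4315, 0.0565, 0.147]
tool_rot: [-0.132, 0.991, 0.001, 0.001]
ft_force: [0.4, 1.7, -0.1]
grip_width: 0.0293
```

```bash
python3 st.py -.39 -.52 -.65 -.76 -.82
```

```text
phi -0.26 r 0.1247 z 0.147 Ft 1.54 Fr -0.84 w 0.0293 t 9.85
-0.39 [-0.0006, -0.0162, 0.001] [0.05, 0.12, -7.13]
-0.52 [-0.0037, -0.0322, 0.001] [0.04, 0.12, -14.58]
-0.65 [-0.0088, -0.0476, 0.001] [0.03, 0.13, -22.02]
-0.76 [-0.0146, -0.06, 0.001] [0.03, 0.13, -28.33]
-0.82 [-0.0184, -0.0665, 0.001] [0.02, 0.13, -31.76]
```

Emit:
send_rows --deltas '[{"grip":0.34,"translation":[-0.0006,-0.0162,0.001],"twist":[0,0,-7.1]},{"grip":0.34,"translation":[-0.0037,-0.0322,0.001],"twist":[0,0,-14.6]},{"grip":0.34,"translation":[-0.0088,-0.0476,0.001],"twist":[0,0,-22]},{"grip":0.34,"translation":[-0.0146,-0.06,0.001],"twist":[0,0,-28.3]},{"grip":0.34,"translation":[-0.0184,-0.0665,0.001],"twist":[0,0,-31.8]}]'

```text
clock: 10.48
eef_pos: [0.4673, -0.003, 0.1468]
tool_rot: [-0.4, 0.917, 0.001, 0.002]
ft_force: [-1.1, 1.8, 0.6]
grip_width: 0.0289
```

```bash
python3 - <<'E'
from h import *; from workcell import camera
s=camera("scene"); cv2.imwrite("pics/s9.png",cv2.resize(s["color"][150:250,275:395],None,fx=6,fy=6,interpolation=cv2.INTER_CUBIC))
E
python3 st.py -.74 -.64 -.54 -.44 -.34
```

```text
phi -0.831 r 0.1245 z 0.1468 Ft -0.9 Fr -0.02 w 0.029 t 10.525
-0.74 [0.0, 0.0113, 0.0008] [-0.08, 0.24, 4.77]
-0.64 [-0.0016, 0.0237, 0.0008] [-0.07, 0.24, 10.5]
-0.54 [-0.0045, 0.0359, 0.0008] [-0.06, 0.25, 16.23]
-0.44 [-0.0086, 0.0477, 0.0008] [-0.04, 0.25, 21.96]
-0.34 [-0.0138, 0.059, 0.0008] [-0.03, 0.25, 27.69]
```

View pics/s9.png

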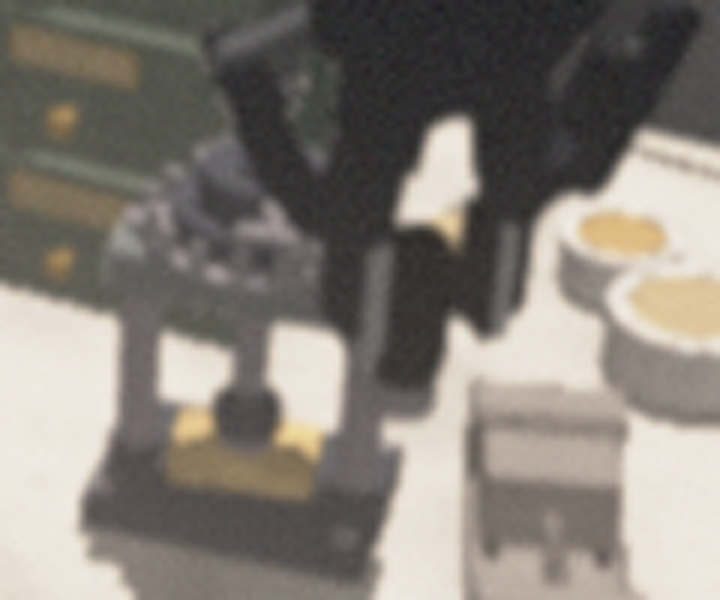

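Emit:
send_rows --deltas '[{"grip":0.34,"translation":[0,0.0113,0.001],"twist":[0,0,4.8]},{"grip":0.34,"translation":[-0.0016,0.0237,0.001],"twist":[0,0,10.5]},{"grip":0.34,"translation":[-0.0045,0.0359,0.001],"twist":[0,0,16.2]}]'

```text
clock: 10.9
eef_pos: [0.4451, 0.0243, 0.1466]
tool_rot: [-0.265, 0.964, 0.0, 0.003]
ft_force: [1.3, -0.4, -0.1]
grip_width: 0.0291
```

```bash
python3 st.py -.46 -.38 -.3
```

```text
phi -0.541 r 0.1246 z 0.1466 Ft -1.01 Fr -0.97 w 0.0291 t 10.9
-0.46 [-0.0, 0.0101, 0.0006] [-0.07, 0.36, 4.35]
-0.38 [-0.0012, 0.02, 0.0006] [-0.06, 0.36, 8.94]
-0.3 [-0.0031, 0.0298, 0.0006] [-0.04, 0.37, 13.52]
```

Emit:
send_rows --deltas '[{"grip":0.34,"translation":[0,0.0101,0.0006],"twist":[0,0,4.4]},{"grip":0.34,"translation":[-0.0012,0.02,0.0006],"twist":[0,0,8.9]}]'

```text
clock: 11.15
eef_pos: [0.4365, 0.0415, 0.1468]
tool_rot: [-0.187, 0.982, -0.001, 0.004]
ft_force: [2.9, -7.9, -1.2]
grip_width: 0.029
```

```bash
python3 st.py -.3 -.22 -.14
```

```text
phi -0.387 r 0.1247 z 0.1468 Ft -8.43 Fr 0.26 w 0.029 t 11.15
-0.3 [-0.0, 0.0108, 0.0008] [-0.21, 0.46, 4.41]
-0.22 [-0.0012, 0.0208, 0.0007] [-0.19, 0.47, 8.99]
-0.14 [-0.0032, 0.0306, 0.0007] [-0.17, 0.48, 13.57]
```

Emit:
send_rows --deltas '[{"grip":0.34,"translation":[0,0.002,0],"twist":[0,0,0.8]},{"grip":0.34,"translation":[0,0.004,0],"twist":[0,0,1.6]}]'

```text
clock: 11.4
eef_pos: [0.4354, 0.0441, 0.147]
tool_rot: [-0.173, 0.985, -0.003, 0.005]
ft_force: [1.9, -5.9, -2.9]
grip_width: 0.0289
```

```bash
python3 st.py -.3 -.22 -.14
```

```text
phi -0.364 r 0.1248 z 0.147 Ft -6.17 Fr 0.32 w 0.0289 t 11.4
-0.3 [0.0001, 0.008, 0.001] [-0.37, 0.48, 2.76]
-0.22 [-0.0008, 0.0179, 0.0009] [-0.35, 0.49, 7.34]
-0.14 [-0.0024, 0.0278, 0.0009] [-0.33, 0.51, 11.92]
```

Emit:
send_rows --deltas '[{"grip":0.34,"translation":[0.0001,0.004,0.0005],"twist":[-0.2,0.2,1.4]},{"grip":0.34,"translation":[0.0001,0.008,0.001],"twist":[-0.4,0.5,2.8]},{"grip":0.34,"translation":[-0.0003,0.013,0.001],"twist":[-0.4,0.5,5]}]'

```text
clock: 11.78
eef_pos: [0.4324, 0.0551, 0.1469]
tool_rot: [-0.129, 0.992, -0.001, 0.001]
ft_force: [0.8, -5.7, 2.0]
grip_width: 0.0291
```

```bash
python3 st.py -.22 -.18 -.14 -.1
```

```text
phi -0.272 r 0.1241 z 0.1469 Ft -5.65 Fr 0.79 w 0.0291 t 11.775
-0.22 [0.0008, 0.0065, 0.0009] [-0.14, 0.1, 2.21]
-0.18 [0.0005, 0.0115, 0.0009] [-0.14, 0.1, 4.5]
-0.14 [-0.0, 0.0165, 0.0009] [-0.14, 0.1, 6.79]
-0.1 [-0.0007, 0.0214, 0.0009] [-0.14, 0.11, 9.08]
```

Emit:
send_rows --deltas '[{"grip":0.34,"translation":[0.0008,0.0065,0.0005],"twist":[0,0,2.2]},{"grip":0.34,"translation":[0.0005,0.0115,0.0009],"twist":[0,0,4.5]},{"grip":0.34,"translation":[0,0.0165,0.001],"twist":[0,0,6.8]}]'

```text
clock: 12.15
eef_pos: [0.4289, 0.0699, 0.1469]
tool_rot: [-0.069, 0.998, -0.002, 0.002]
ft_force: [0.4, -5.3, 4.5]
grip_width: 0.029
```

```bash
python3 st.py -.1 -.06 -.02 .02
```

```text
phi -0.15 r 0.1245 z 0.1469 Ft -5.34 Fr 0.43 w 0.029 t 12.15
-0.1 [0.0004, 0.0063, 0.0008] [-0.29, 0.22, 2.15]
-0.06 [0.0002, 0.0113, 0.0008] [-0.29, 0.23, 4.45]
-0.02 [-0.0003, 0.0163, 0.0008] [-0.28, 0.23, 6.74]
0.02 [-0.001, 0.0212, 0.0008] [-0.28, 0.24, 9.03]
```

Emit:
send_rows --deltas '[{"grip":0.34,"translation":[0.0004,0.0063,0],"twist":[0,0,2.2]},{"grip":0.34,"translation":[0.0002,0.0113,0],"twist":[0,0,4.5]},{"grip":0.34,"translation":[-0.0003,0.0163,0],"twist":[0,0,6.7]}]'

```text
clock: 12.52
eef_pos: [0.4269, 0.0847, 0.147]
tool_rot: [-0.009, 1.0, -0.004, 0.002]
ft_force: [0.7, -5.4, 0.7]
grip_width: 0.0289
```

```bash
python3 st.py .02 .06 .1 .14
```

```text
phi -0.03 r 0.1252 z 0.147 Ft -5.43 Fr -0.56 w 0.0289 t 12.525
0.02 [-0.0003, 0.0063, 0.0009] [-0.43, 0.25, 2.2]
0.06 [-0.0006, 0.0113, 0.0009] [-0.43, 0.26, 4.49]
0.1 [-0.0011, 0.0163, 0.0009] [-0.42, 0.27, 6.79]
0.14 [-0.0017, 0.0212, 0.0008] [-0.42, 0.28, 9.08]
```

Emit:
send_rows --deltas '[{"grip":0.34,"translation":[-0.0003,0.0063,0],"twist":[-0.2,0.1,2.2]},{"grip":0.34,"translation":[-0.0006,0.0113,0],"twist":[-0.4,0.2,4.5]},{"grip":0.34,"translation":[-0.0011,0.0163,0],"twist":[-0.4,0.2,6.8]}]'

```text
clock: 12.9
eef_pos: [0.4274, 0.0992, 0.147]
tool_rot: [0.051, 0.999, -0.002, 0.0]
ft_force: [-0.7, -6.7, 0.2]
grip_width: 0.0293
```

```bash
python3 st.py .14 .18 .22 .26
```

```text
phi 0.086 r 0.1251 z 0.147 Ft -6.72 Fr 0.17 w 0.0293 t 12.9
0.14 [-0.0002, 0.0068, 0.001] [-0.24, 0.07, 2.13]
0.18 [-0.0005, 0.0118, 0.0009] [-0.24, 0.08, 4.42]
0.22 [-0.0009, 0.0168, 0.0009] [-0.24, 0.08, 6.72]
0.26 [-0.0016, 0.0217, 0.0009] [-0.24, 0.09, 9.01]
```

Emit:
send_rows --deltas '[{"grip":0.34,"translation":[-0.0002,0.0055,0],"twist":[-0.2,0.1,2]},{"grip":0.34,"translation":[-0.0004,0.0105,0],"twist":[-0.2,0.1,4]}]'

```text
clock: 13.15
eef_pos: [0.4283, 0.1074, 0.147]
tool_rot: [0.087, 0.996, -0.003, -0.001]
ft_force: [-1.1, -6.9, 0.7]
grip_width: 0.0291
```

```bash
python3 st.py .18 .22 .26 .3
```

```text
phi 0.152 r 0.1252 z 0.147 Ft -7.04 Fr 0.07 w 0.0291 t 13.15
0.18 [-0.0002, 0.0035, 0.001] [-0.31, -0.03, 0.28]
0.22 [-0.0003, 0.0085, 0.0009] [-0.31, -0.02, 2.57]
0.26 [-0.0006, 0.0135, 0.0009] [-0.31, -0.02, 4.86]
0.3 [-0.0011, 0.0185, 0.0009] [-0.31, -0.01, 7.15]
```

Emit:
send_rows --deltas '[{"grip":0.34,"translation":[-0.0002,0.0045,0],"twist":[-0.2,0,1]},{"grip":0.34,"translation":[-0.0003,0.009,0],"twist":[-0.2,0,2.6]}]'

```text
clock: 13.4
eef_pos: [0.4293, 0.1139, 0.1469]
tool_rot: [0.111, 0.994, -0.004, -0.001]
ft_force: [-0.8, -7.8, 2.3]
grip_width: 0.029
```

```bash
python3 st.py .22 .26 .3 .34
```

```text
phi 0.204 r 0.1253 z 0.1469 Ft -7.81 Fr -0.81 w 0.029 t 13.4
0.22 [-0.0003, 0.002, 0.0009] [-0.41, -0.04, -0.17]
0.26 [-0.0003, 0.007, 0.0009] [-0.41, -0.03, 2.12]
0.3 [-0.0006, 0.012, 0.0009] [-0.41, -0.02, 4.41]
0.34 [-0.0011, 0.017, 0.0008] [-0.41, -0.01, 6.71]
```

Emit:
send_rows --deltas '[{"grip":0.34,"translation":[-0.0003,0.004,0],"twist":[-0.2,0,1]},{"grip":0.34,"translation":[-0.0003,0.008,0],"twist":[-0.4,0,2.1]}]'

```text
clock: 13.65
eef_pos: [0.4304, 0.1191, 0.147]
tool_rot: [0.13, 0.991, -0.003, -0.001]
ft_force: [-1.3, -8.5, 2.3]
grip_width: 0.0288
```

```bash
python3 st.py .26 .3 .34
```

```text
phi 0.247 r 0.1254 z 0.147 Ft -8.58 Fr -0.85 w 0.0288 t 13.65
0.26 [-0.0004, 0.0017, 0.0009] [-0.32, -0.04, -0.1]
0.3 [-0.0004, 0.0067, 0.0009] [-0.32, -0.04, 2.19]
0.34 [-0.0007, 0.0117, 0.0009] [-0.32, -0.03, 4.48]
```

Emit:
send_rows --deltas '[{"grip":0.34,"translation":[-0.0004,0.004,0],"twist":[-0.2,0,1]},{"grip":0.34,"translation":[-0.0004,0.008,0],"twist":[-0.3,0,2.2]}]'

```text
clock: 13.9
eef_pos: [0.4318, 0.124, 0.1469]
tool_rot: [0.151, 0.989, -0.003, -0.001]
ft_force: [-1.5, -8.7, 1.8]
grip_width: 0.0289
```

```bash
python3 st.py .3 .34 .38
```

```text
phi 0.287 r 0.1254 z 0.1469 Ft -8.83 Fr -0.99 w 0.0289 t 13.9
0.3 [-0.0003, 0.0016, 0.0009] [-0.36, -0.05, -0.14]
0.34 [-0.0004, 0.0066, 0.0009] [-0.36, -0.04, 2.15]
0.38 [-0.0007, 0.0116, 0.0009] [-0.36, -0.03, 4.44]
```

Emit:
send_rows --deltas '[{"grip":0.34,"translation":[-0.0004,0.004,0],"twist":[-0.2,0,1]},{"grip":0.34,"translation":[-0.0004,0.008,0],"twist":[-0.3,0,2.2]}]'

```text
clock: 14.15
eef_pos: [0.4332, 0.1286, 0.1469]
tool_rot: [0.171, 0.985, -0.004, -0.001]
ft_force: [-2.5, -10.1, 3.2]
grip_width: 0.0291
```

```bash
python3 st.py .34 .38 .42
```

```text
phi 0.326 r 0.1254 z 0.1469 Ft -10.38 Fr -0.82 w 0.0291 t 14.15
0.34 [-0.0004, 0.0018, 0.0009] [-0.43, -0.06, -0.18]
0.38 [-0.0004, 0.0068, 0.0009] [-0.43, -0.05, 2.11]
0.42 [-0.0007, 0.0118, 0.0008] [-0.43, -0.04, 4.4]
```

Emit:
send_rows --deltas '[{"grip":0.34,"translation":[-0.0003,0.003,0],"twist":[-0.2,0,0.6]},{"grip":0.34,"translation":[-0.0004,0.006,0],"twist":[-0.4,0,1.5]}]'

```text
clock: 14.4
eef_pos: [0.4341, 0.1313, 0.1469]
tool_rot: [0.185, 0.983, -0.003, -0.001]
ft_force: [-3.5, -9.2, 4.6]
grip_width: 0.0287
```

```bash
python3 st.py .34 .38 .42
```

```text
phi 0.348 r 0.1254 z 0.1469 Ft -9.79 Fr 0.14 w 0.0287 t 14.4
0.34 [-0.0004, -0.001, 0.0009] [-0.39, -0.07, -1.8]
0.38 [-0.0003, 0.004, 0.0008] [-0.39, -0.07, 0.49]
0.42 [-0.0005, 0.009, 0.0008] [-0.39, -0.06, 2.78]
```

Emit:
send_rows --deltas '[{"grip":0.34,"translation":[-0.0003,0.004,0],"twist":[-0.2,0,0.6]},{"grip":0.34,"translation":[-0.0004,0.007,0],"twist":[-0.4,0,1.5]}]'

```text
clock: 14.65
eef_pos: [0.4354, 0.1347, 0.1469]
tool_rot: [0.199, 0.98, -0.003, -0.001]
ft_force: [-2.9, -8.9, 4.9]
grip_width: 0.0292
```

```bash
python3 st.py .34 .38 .42
```

```text
phi 0.377 r 0.1254 z 0.1469 Ft -9.33 Fr -0.61 w 0.0292 t 14.65
0.34 [-0.0006, -0.0046, 0.0009] [-0.37, -0.1, -3.42]
0.38 [-0.0004, 0.0003, 0.0009] [-0.37, -0.09, -1.13]
0.42 [-0.0004, 0.0053, 0.0009] [-0.37, -0.08, 1.16]
```

Emit:
send_rows --deltas '[{"grip":0.34,"translation":[-0.0003,0.004,0],"twist":[-0.2,0,0.6]}]'

```text
clock: 14.78
eef_pos: [0.4357, 0.1354, 0.1469]
tool_rot: [0.205, 0.979, -0.004, -0.002]
ft_force: [-3.6, -9.9, 3.2]
grip_width: 0.0292
```

```bash
python3 st.py .38 .42 .45
```

```text
phi 0.383 r 0.1254 z 0.1469 Ft -10.52 Fr -0.33 w 0.0292 t 14.775
0.38 [-0.0004, -0.0004, 0.0009] [-0.54, -0.11, -1.85]
0.42 [-0.0004, 0.0046, 0.0008] [-0.54, -0.1, 0.45]
0.45 [-0.0004, 0.0084, 0.0008] [-0.55, -0.09, 2.17]
```

Emit:
send_rows --deltas '[{"grip":0.34,"translation":[-0.0003,0.004,0],"twist":[-0.2,0,1]}]'

```text
clock: 14.9
eef_pos: [0.4359, 0.1359, 0.1468]
tool_rot: [0.214, 0.977, -0.006, -0.002]
ft_force: [-2.7, -9.3, 3.7]
grip_width: 0.0289
```

```bash
python3 st.py .38 .42 .45;  python3 look.py 10
```

```text
phi 0.388 r 0.1254 z 0.1468 Ft -9.66 Fr -1.0 w 0.0289 t 14.9
0.38 [-0.0005, -0.0009, 0.0009] [-0.73, -0.12, -2.97]
0.42 [-0.0003, 0.0041, 0.0008] [-0.73, -0.11, -0.68]
0.45 [-0.0003, 0.0078, 0.0007] [-0.73, -0.1, 1.04]
{'clock': 14.9, 'eef_pos': [0.436, 0.136, 0.147], 'ft_force': [-2.728, -9.318, 3.723], 'grip_width': 0.029}
```

View pics/l10.png

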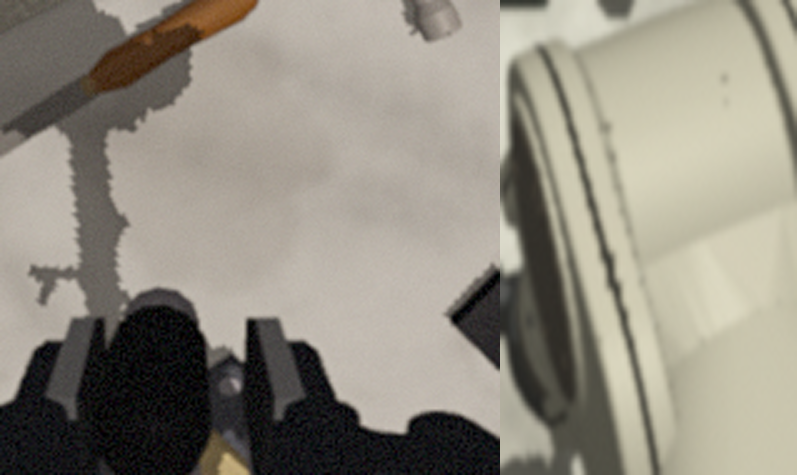

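Emit:
send_rows --deltas '[{"grip":0.34,"translation":[-0.0003,0.004,0],"twist":[-0.3,0,0]},{"grip":0.34,"translation":[-0.0003,0.006,0],"twist":[-0.5,0,0.2]}]'

```text
clock: 15.25
eef_pos: [0.4368, 0.1384, 0.1468]
tool_rot: [0.216, 0.976, -0.005, -0.002]
ft_force: [-4.6, -9.4, 4.9]
grip_width: 0.0291
```

```bash
python3 st.py .38 .42 .45
```

```text
phi 0.409 r 0.1255 z 0.1468 Ft -10.48 Fr 0.45 w 0.0291 t 15.25
0.38 [-0.0007, -0.0036, 0.0008] [-0.6, -0.16, -3.23]
0.42 [-0.0005, 0.0014, 0.0008] [-0.6, -0.15, -0.94]
0.45 [-0.0005, 0.0052, 0.0008] [-0.61, -0.14, 0.78]
```

Emit:
send_rows --deltas '[{"grip":0.34,"translation":[-0.0003,0.004,0],"twist":[-0.3,0,0]},{"grip":0.34,"translation":[-0.0003,0.006,0],"twist":[-0.5,0,0.6]}]'

```text
clock: 15.5
eef_pos: [0.4377, 0.1406, 0.1468]
tool_rot: [0.223, 0.975, -0.004, -0.002]
ft_force: [-2.5, -8.6, 5.4]
grip_width: 0.0289
```

```bash
python3 st.py .38 .42 .45
```

```text
phi 0.428 r 0.1256 z 0.1468 Ft -8.88 Fr -1.32 w 0.0289 t 15.5
0.38 [-0.0009, -0.006, 0.0009] [-0.5, -0.18, -3.95]
0.42 [-0.0006, -0.001, 0.0008] [-0.5, -0.17, -1.65]
0.45 [-0.0006, 0.0028, 0.0008] [-0.5, -0.16, 0.06]
```

Run:
```python
from h import *; from workcell import bot,camera
for i in range(8):
    o=bot.get_obs(); p=o["eef_pos"]; d=p[:2]-A; f=np.arctan2(d[1],-d[0]); t=np.array([np.sin(f),np.cos(f)]); F=np.array(o["ft_force"])
    print(round(f,4),F.round(2),round(F[:2]@t,2)); s=camera("scene")
cv2.imwrite("pics/s11.png",cv2.resize(s["color"][150:250,275:395],None,fx=6,fy=6,interpolation=cv2.INTER_CUBIC))
```

```text
0.4279 [-2.49 -8.63  5.41] -8.88
0.4305 [-3.22 -8.38  4.47] -8.96
0.4305 [-3.51 -8.34  3.93] -9.05
0.4303 [-3.98 -9.26  4.65] -10.08
0.4304 [-3.59 -8.51  5.52] -9.23
0.4303 [-3.15 -9.94  4.6 ] -10.35
0.4306 [-4.23 -8.12  4.74] -9.15
0.4305 [-3.9  -9.16  4.  ] -9.95
```

View pics/s11.png

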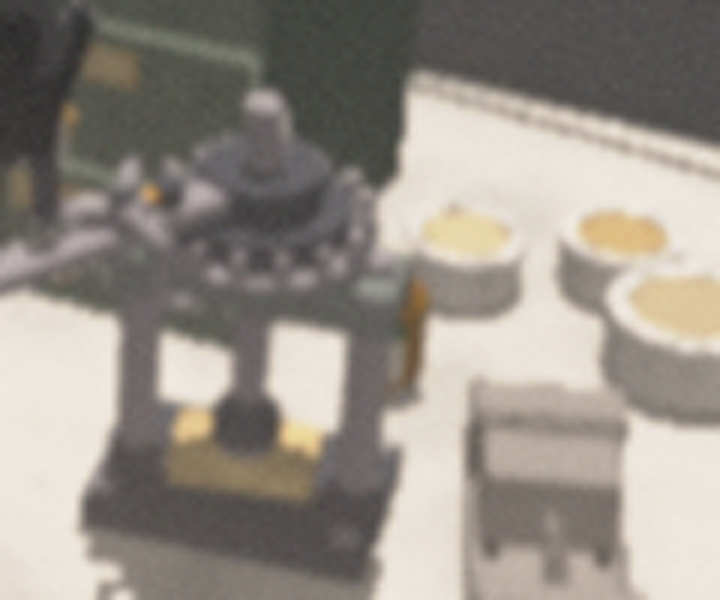

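```bash
python3 st.py .36 .26 .16 .06 -.04
```

```text
phi 0.431 r 0.1256 z 0.1469 Ft -9.67 Fr -0.18 w 0.0289 t 15.9
0.36 [-0.0011, -0.0088, 0.0009] [-0.45, -0.19, -5.07]
0.26 [-0.0028, -0.0212, 0.001] [-0.44, -0.21, -10.79]
0.16 [-0.0058, -0.0333, 0.0011] [-0.43, -0.24, -16.52]
0.06 [-0.0099, -0.0451, 0.0012] [-0.42, -0.26, -22.25]
-0.04 [-0.0152, -0.0564, 0.0013] [-0.41, -0.28, -27.98]
```

Emit:
send_rows --deltas '[{"grip":0.34,"translation":[-0.0011,-0.0088,0],"twist":[-0.4,-0.2,-5]},{"grip":0.34,"translation":[-0.0028,-0.0212,0],"twist":[-0.4,-0.2,-10.8]},{"grip":0.34,"translation":[-0.0058,-0.0333,0.0],"twist":[-0.4,-0.2,-16.5]},{"grip":0.34,"translation":[-0.0099,-0.0451,0.0],"twist":[-0.4,-0.2,-22.2]},{"grip":0.34,"translation":[-0.0152,-0.0564,0.0],"twist":[-0.4,-0.2,-28]}]'

```text
clock: 16.52
eef_pos: [0.4268, 0.084, 0.1475]
tool_rot: [-0.022, 1.0, 0.001, -0.001]
ft_force: [0.3, 1.1, -0.3]
grip_width: 0.029
```

```bash
python3 st.py -.09 -.14
```

```text
phi -0.036 r 0.1252 z 0.1475 Ft 1.12 Fr -0.33 w 0.029 t 16.525
-0.09 [-0.0004, -0.0068, 0.0015] [0.16, -0.09, -2.61]
-0.14 [-0.0008, -0.013, 0.0015] [0.17, -0.08, -5.48]
```

Emit:
send_rows --deltas '[{"grip":0.34,"translation":[-0.0004,-0.0068,0],"twist":[0,0,-2.6]},{"grip":0.34,"translation":[-0.0008,-0.013,0],"twist":[0,0,-5.5]},{"grip":0.34,"translation":[-0.0015,-0.018,0],"twist":[0,0,-8]}]'

```text
clock: 16.9
eef_pos: [0.429, 0.0666, 0.1478]
tool_rot: [-0.093, 0.996, 0.003, -0.001]
ft_force: [-0.0, 0.5, -0.8]
grip_width: 0.0289
```

```bash
python3 st.py -.1 -.04 .02
```

```text
phi -0.176 r 0.1249 z 0.1478 Ft 0.47 Fr -0.07 w 0.0289 t 16.9
-0.1 [-0.0004, 0.0095, 0.0019] [0.3, -0.05, 4.93]
-0.04 [-0.0012, 0.0169, 0.0019] [0.3, -0.06, 8.36]
0.02 [-0.0025, 0.0243, 0.002] [0.3, -0.07, 11.8]
```

Emit:
send_rows --deltas '[{"grip":0.34,"translation":[-0.0004,0.0095,0],"twist":[0.3,0,4.9]},{"grip":0.34,"translation":[-0.0012,0.0169,0],"twist":[0.3,0,8.4]},{"grip":0.34,"translation":[-0.0015,0.0205,0],"twist":[0.3,0,10]}]'

```text
clock: 17.27
eef_pos: [0.427, 0.0847, 0.1483]
tool_rot: [-0.005, 1.0, -0.003, -0.0]
ft_force: [0.4, -10.2, 0.6]
grip_width: 0.0291
```

```bash
python3 st.py .02 .06 .1
```

```text
phi -0.031 r 0.1251 z 0.1483 Ft -10.24 Fr -0.13 w 0.0291 t 17.275
0.02 [-0.0001, 0.0064, 0.0023] [-0.35, -0.01, 1.67]
0.06 [-0.0004, 0.0113, 0.0022] [-0.35, -0.0, 3.97]
0.1 [-0.0008, 0.0163, 0.0022] [-0.35, 0.0, 6.26]
```

Emit:
send_rows --deltas '[{"grip":0.34,"translation":[0,0.005,0],"twist":[0,0,1.7]},{"grip":0.34,"translation":[-0.0002,0.009,0],"twist":[0,0,3.5]}]'

```text
clock: 17.52
eef_pos: [0.4265, 0.0908, 0.1482]
tool_rot: [0.027, 1.0, -0.006, -0.0]
ft_force: [-0.5, -11.1, 0.9]
grip_width: 0.0293
```

```bash
python3 st.py .08 .12 .16
```

```text
phi 0.018 r 0.1255 z 0.1482 Ft -11.11 Fr 0.28 w 0.0293 t 17.525
0.08 [-0.0005, 0.0078, 0.0021] [-0.72, -0.01, 1.45]
0.12 [-0.0007, 0.0128, 0.0021] [-0.72, 0.0, 3.74]
0.16 [-0.0011, 0.0178, 0.002] [-0.72, 0.01, 6.04]
```

Emit:
send_rows --deltas '[{"grip":0.5,"translation":[0,-0.0035,0],"twist":[0,0,0]},{"grip":0.5,"translation":[0,-0.0035,0],"twist":[0,0,0]},{"grip":0.5,"translation":[0,-0.0035,-0.03],"twist":[0,0,0]},{"grip":0.5,"translation":[0,-0.0035,-0.075],"twist":[0,0,0]},{"grip":0.5,"translation":[0,-0.0035,-0.12],"twist":[0,0,0]}]'

```text
clock: 18.15
eef_pos: [0.4263, 0.0892, 0.2697]
tool_rot: [0.027, 1.0, -0.006, -0.0]
ft_force: [0.6, -0.1, -0.2]
grip_width: 0.0427
```

Emit:
send_rows --deltas '[{"grip":0.5,"translation":[0.04,0,-0.01],"twist":[0,0,0]},{"grip":0.5,"translation":[0.08,0,-0.01],"twist":[0,0,0]},{"grip":0.5,"translation":[0.08,0,-0.01],"twist":[0,0,0]}]'

```text
clock: 18.52
eef_pos: [0.3445, 0.094, 0.2804]
tool_rot: [0.026, 1.0, -0.005, -0.0]
ft_force: [0.4, -0.0, -0.3]
grip_width: 0.0429
```

```bash
python3 look.py 12
python3 - <<'E'
from h import *; from workcell import camera
s=camera("scene"); cv2.imwrite("pics/s12.png",cv2.resize(s["color"][150:250,275:395],None,fx=6,fy=6,interpolation=cv2.INTER_CUBIC))
E
```

```text
{'clock': 18.525, 'eef_pos': [0.344, 0.094, 0.28], 'ft_force': [0.369, -0.015, -0.269], 'grip_width': 0.043}
```

View pics/l12.png

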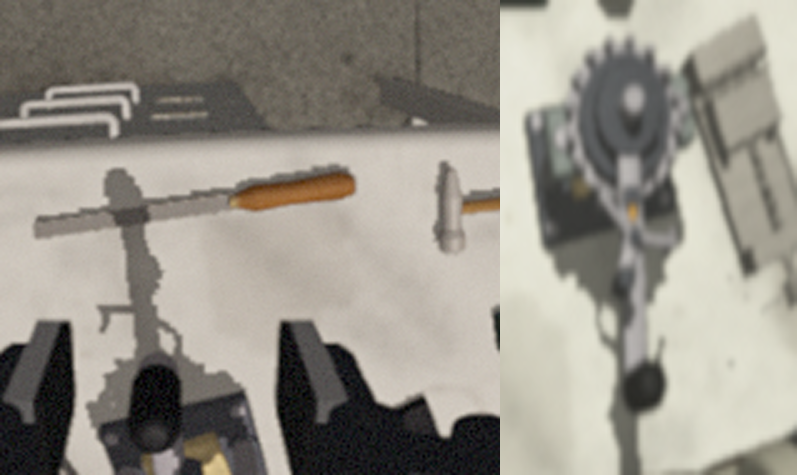

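View pics/s12.png

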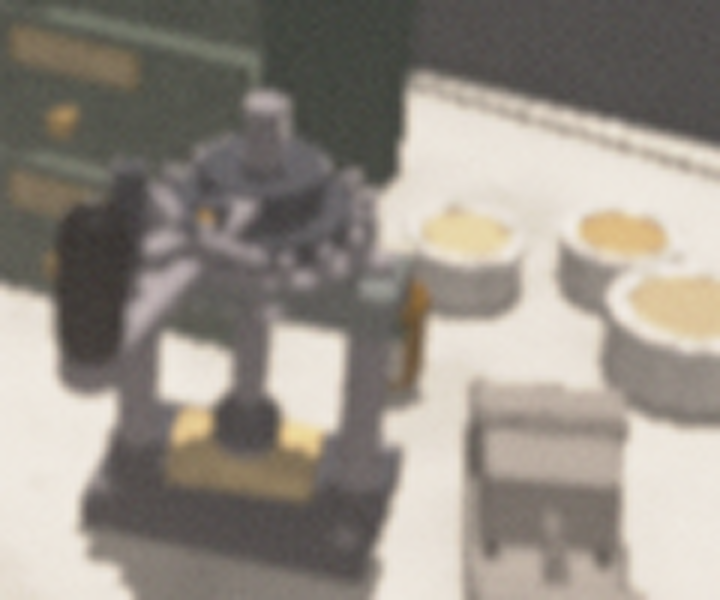

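The top crop shows the pawl tab at about (622,283), left of the bar, which is the tightening side. The scene crop shows the pad on the blank at about (247,445). The blank looks unmoved, the gripper is clear of everything, and the file lies as before.

```bash
python3 -c "
from workcell import bot
print(bot.job_done())"
```

```text
the job is handed in; nothing more can be done
None
```

The pawl is over to tightening and the pad is clamping the blank. I handed the job in at about 18.7 s, and the interface gave no verdict.

- **Pawl:** I pushed the tab over with closed fingers. The handle turned clockwise along with it for part of the way before it snapped over. The last pictures show the tab leaning to the tightening side.
- **Tightening:** I held the grip loosely between the fingers and swung the handle. It took one full stroke, a second stroke that brought the pad onto the blank, and a short third push.
    - **Running free:** about 5.5 to 6 N, with a few readings of 7 to 8 N.
    - **Second stroke:** the force climbed to about 9 to 10.5 N, then levelled off unevenly with roughly ±0.6 N of noise. I could not tell from that alone how hard it was clamped.
    - **Third push:** after a short return stroke it read 10.2 N and then 11.1 N as soon as it engaged, so I stopped and let go. No reading went above 11.1 N.
- **Last look:** the blank shows no movement, the file looks undisturbed, and the gripper is clear with about zero force on the wrist. I did not check the stone closely in the last picture.

The clamping force itself was not measured. I judge it at roughly 100 to 120 N from the force at the grip.

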